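# Stand the sanded trivets in the drying rack

## Robot

A 6-joint arm with a two-finger parallel gripper is mounted at the origin on the work surface. World frame = base frame: x ahead of the robot, y to its left, z up, the work surface at z = 0. Lengths are in mm, angles in degrees, forces in N, time in s.
With the tool pointing down it reaches from about 300 to 850 mm from the base axis. Payload 4.2 kg.
Tool frame: the origin (TCP) lies between the finger pads; the fingertips stand 25 mm ahead of it and the grasp point (between the pads) lies 6 mm ahead of it; x points along the fingers, y is the direction in which the jaws open and shut, and the axes are right-handed (so a half turn about x gives the same grasp; the last joint's range is limited). The gripper opens to 91 mm and grips with 3 to 60 N. Pads are 32 mm wide; open, the fingers measure 118 mm over their backs; the gripper's body (76 mm by 178 mm) begins 60 mm behind the grasp point.
Start: joints at [69.041, 18.312, 89.639, -0, 72.044, -1.146], TCP at [194.899, 540.978, 217.076] pointing down, gripper open.
Joint ranges: [-177.97, 177.97], [-48.28, 115.42], [12.27, 149.76], [-77.06, 257.06], [2.81, 150.46], [-146.56, 146.56]. Speed limits (degrees/s): [147.25, 147.25, 180, 180, 180, 180].

## Interface

Orientations are given as [roll, pitch, yaw] about the fixed x, y, z axes, in that order (R = Rz(yaw) Ry(pitch) Rx(roll)).
In Python, from workcell import env gives the robot as it stands.
- The arm moves only by the tool jog_arm, never from a script. Its argument "plan" is one flat list of numbers, 4 for each row, row after row: the shift along the tool's x, y, z in cm, then the turn about the tool's x in units of 6 degrees (1.0 is 6 degrees). In form: [tx, ty, tz, turn, tx, ty, tz, turn, ...]. A call has 1 to 12 rows; each row shifts and turns the commanded pose from where the row before left it, along the tool's axes as they then stand; what a row does not reach is not made up. A row lasts 1/12 s, in which the tool goes at most 41.7 mm and 7.16 degrees, less where a joint would pass 70% of its speed; a pose out of reach is approached as far as the arm can. A call with a gripper value outside its range is refused whole. "claw" is the finger opening in cm, from 0 to 9.12, set as the call begins (left out, the last holds). The fingers move at their own pace and stop on an object; "newtons" is the grip in N (left out, the last holds). Time passes only in rows, so rows that do not move let the fingers close. It gives the time, the measured TCP pose, the force and the opening at its end, in the units of the state.
- env.state(): the state, without advancing time (a new reading comes with each control period).
- env.grab_frame(name): name is "side" or "top"; returns the picture (384x512x3 uint8, red, green, blue); there is no depth.
- env.calibration(name): a dict with "vertical_fov" (degrees; the focal length in pixels is half the picture's height over the tangent of half this angle, whatever the lens; pixels are square), "cx", "cy" (the principal point, pixels), "origin" and "orientation" of the camera in the world. Camera axes: x right, y down, z forward; pixel columns grow to the right and rows downward; lengths in mm; the calibration is good to about 2 mm. A picture is of the moment at which its call begins. calibration takes no time and is no camera call.
- env.job_done(): hands the job in, once; it reports no verdict.
The state is a dict: "time_s": time; "qpos": joint angles; "qvel": joint speeds; "effort": joint torques, N m; "ee_pos": TCP position; "ee_rot": TCP orientation; "force": force on the tool from outside, world axes, zero at the start; "torque": the same for the moment, N m; "gripper_width": finger opening in mm.
Only numpy, scipy, OpenCV 4.12 (cv2) and the standard library are available. Lean on these libraries where they do the work, as an engineer would, in place of code of your own. Each camera call takes 0.05 s, during which the arm holds its last target.

## Task

Two sanded round wooden trivets are leaning on little plywood easels: stand both of them on edge in the steel wire drying rack, resting on its rails, the larger one between the tall tines at one end and the smaller one between the short tines at the other end. Leave the trivet that already stands in the middle of the rack where it is, and do not push about or knock over the other things lying on the table.

Things in the scene. Friction and masses are not known exactly. Their poses are not given: they have to be found in the camera images.
- trivet_large: Larger wooden trivet, flat disc 130 mm diameter, 10 mm thick, about 90 g. Origin: centre of the disc, mid thickness; z = disc axis. At the start leans 30 degrees from upright on easel_large, top edge towards the easel's -x (robot side), lower edge on two pegs; z then points to the easel's +x, 30 degrees above level, and -x up the leaning face. Upper half free of the easel, both faces open.
- trivet_small: Smaller wooden trivet, flat disc 100 mm diameter, 10 mm thick, about 55 g. Origin: centre of the disc, mid thickness; z = disc axis. At the start leans 30 degrees from upright on easel_small, top edge towards the easel's -x (robot side), lower edge on two pegs; z then points to the easel's +x, 30 degrees above level, and -x up the leaning face. Upper half free of the easel, both faces open.
- easel_large: Fixed plywood easel, footprint 95 x 84 mm (x, y), origin centre of underside. Its board (84 mm wide, 10 thick) faces +x and upward; its top edge is level with the trivet's centre, so 65 mm of trivet stands free above. Two 10 mm pegs stick out 18 mm square from the board, 30 mm either side of its midline. Trivet centre at the start: 4, 80 mm (x, z) from this origin.
- easel_small: Fixed plywood easel, footprint 95 x 84 mm (x, y), origin centre of underside. Its board (84 mm wide, 10 thick) faces +x and upward; its top edge is level with the trivet's centre, so 50 mm of trivet stands free above. Two 10 mm pegs stick out 18 mm square from the board, 30 mm either side of its midline. Trivet centre at the start: 4, 66 mm (x, z) from this origin.
- rack: Fixed steel wire drying rack, 200 mm long (x) and 110 mm wide (y), origin centre of its underside. Two round rails of 12 mm diameter run along x at y = +-30 mm, axes 24 mm up; a disc on edge rests on both rails and dips between them. Three gaps at x = -65 (tall tines), 0 (middle, taken) and +65 mm (short tines).
- slot_tall (a point): Rack gap with the tallest tines (75 mm above the rail axes). Clear gap 22 mm along x between two pairs of upright 7 mm tines, at y = +-30 mm. Point on the gap's centre, level with the axes of the rails (24 mm above the table); x along the rack across the gap, y along the standing disc, z up. The large trivet rests with its centre 64 mm above this point.
- slot_short (a point): Rack gap with the shortest tines (45 mm above the rail axes). Clear gap 22 mm along x between two pairs of upright 7 mm tines, at y = +-30 mm. Point on the gap's centre, level with the axes of the rails (24 mm above the table); x along the rack across the gap, y along the standing disc, z up. The small trivet rests with its centre 47 mm above this point.
- slot_mid (a point): Middle rack gap (tines 60 mm), already holding trivet_mid. Clear gap 22 mm along x between two pairs of upright 7 mm tines, at y = +-30 mm. Point on the gap's centre, level with the axes of the rails (24 mm above the table); x along the rack across the gap, y along the standing disc, z up.
- trivet_mid: Third wooden trivet, 115 mm diameter, 10 mm thick, already standing loose in the middle gap of the rack; stays there. Its top is 137 mm above the table. Origin: centre of the disc, mid thickness; z = disc axis.
- tumbler: Clear glass tumbler of screws, 72 mm diameter, 95 mm high, beyond the work; origin centre of underside. Bystander.
- screwdriver: Stubby yellow screwdriver 120 mm long lying between the easels; bystander.
- hinge: Chrome flat hinge 90 x 63 mm, 10 mm high, lying near the robot; bystander.
- shim_block: Wooden shim block 100 x 34 x 18 mm, lying between rack and easel; bystander.
- clamp: Steel hand clamp 180 mm long, 25 mm high, lying tightened on a shim, beyond the easels; bystander.
- sanding_block: Cork sanding block 100 x 60 x 35 mm near the robot; bystander.
- varnish_tin: Closed bare metal tin, 90 mm diameter, 110 mm high, beyond the rack; bystander.
Not all that is in view belongs to the job. Leave any turquoise look-alike of the trivet_small alone.

How it is judged:
By the outcome, as a careful person would: the job done as asked, in the order asked, and still so for the second after the job is handed in, with the robot touching nothing.
It also fails if it takes over 58 s, if anything falls off the work surface, if the arm or the gripper's body presses on something with over 40 N, if the wrist force passes 120 N, or if a joint passes its speed limit or range.

## Working session

There is one attempt and no reset: what is moved stays moved. The work goes in short steps, Python scripts to look and compute and a tool call to move; the robot and the scene stay as the last step left them, time stands still between calls to the robot, and variables do not carry over. Pictures are saved under pics/ and viewed, and the job is handed in when it is done.

Besides the shell and the picture viewer there is one more tool, called by a JSON object that holds its "method" and its "body", one argument or row to a line. jog_arm: Moves the arm, as the interface text tells. Its arguments: {"type":"object","properties":{"plan":{"type":"array"},"claw":{"type":"number"},"newtons":{"type":"number"}},"required":["plan"]}

```bash
ls; mkdir -p pics
python3 - <<'E'
from workcell import env
import cv2
for n in ("side","top"):
    im=env.grab_frame(n); cv2.imwrite(f"pics/{n}0.png",cv2.cvtColor(im,cv2.COLOR_RGB2BGR)); print(n,env.calibration(n))
print(env.state())
E
```

```text
pics
side {'vertical_fov': 55.34172294618523, 'cx': 254.99532506145073, 'cy': 190.31784720726745, 'origin': array([ 384.68700683, -753.2708226 ,  642.61896299]), 'orientation': array([-125.9981627 ,   -1.29580052,  -12.87980027])}
top {'vertical_fov': 43.081886479888965, 'cx': 257.46628208275877, 'cy': 193.89507434785702, 'origin': array([ 316.13215612,  -17.1276258 , 1254.56908384]), 'orientation': array([-169.10204508,   -0.29154348,  -88.9600989 ])}
{'time_s': 0.1, 'qpos': array([ 6.90420019e+01,  1.83478144e+01,  8.96982156e+01,  1.76716542e-03,
        7.20442833e+01, -1.14496920e+00]), 'qvel': array([-0.04073025, -0.11637397, -0.108024  , -0.07323918,  0.0460594 ,
        0.13502916]), 'effort': array([ 8.98639446e-04, -4.13323331e+01, -2.32507879e+01,  7.30613130e-02,
        4.20471956e-02, -4.15980594e-05]), 'ee_pos': array([194.72146036, 540.55896638, 216.31412807]), 'ee_rot': array([ -92.21080676,   89.90967107, -112.02438176]), 'force': array([-0.6817361 ,  0.1687416 ,  0.51878086]), 'torque': array([-0.01928654,  0.07273849, -0.00716527]), 'gripper_width': 91.48242186673626}
```

View pics/side0.png

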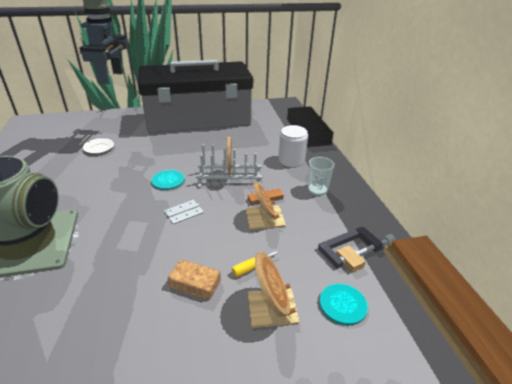

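View pics/top0.png

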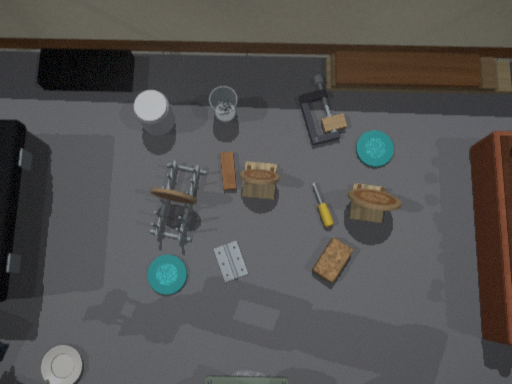

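Top view: the large easel and trivet are near (370,200), the small ones near (260,178), and the rack near (178,203). The turquoise discs at (375,148) and (167,275) are look-alikes. Next I'll take enlarged crops.

Run:
```python
import cv2,numpy as np
t=cv2.imread("pics/top0.png"); s=cv2.imread("pics/side0.png")
def crop(im,x0,y0,x1,y1,f,name):
    cv2.imwrite(name,cv2.resize(im[y0:y1,x0:x1],None,fx=f,fy=f,interpolation=cv2.INTER_CUBIC))
crop(t,140,150,270,250,6,"pics/t_rack.png")
crop(t,300,150,430,250,6,"pics/t_large.png")
crop(s,190,120,310,240,5,"pics/s_rack.png")
crop(s,220,230,340,350,5,"pics/s_large.png")
```

```text
(no output)
```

View pics/t_rack.png

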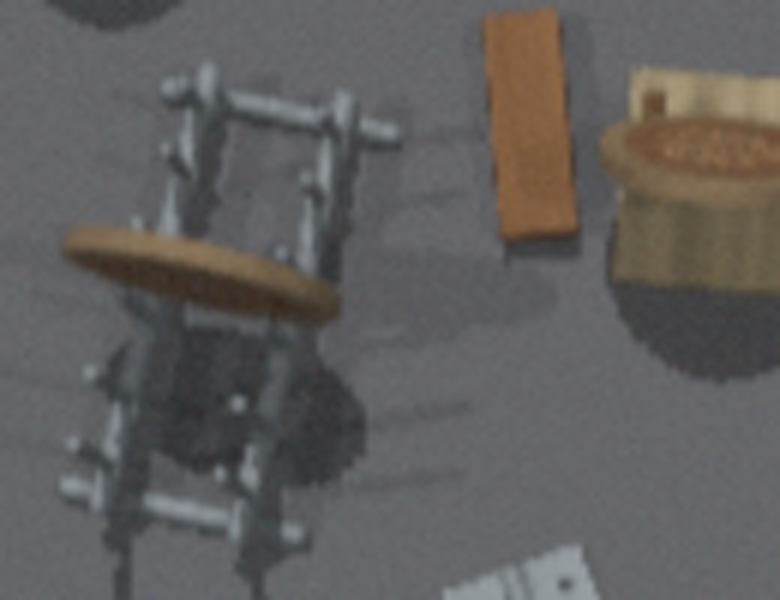

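View pics/t_large.png

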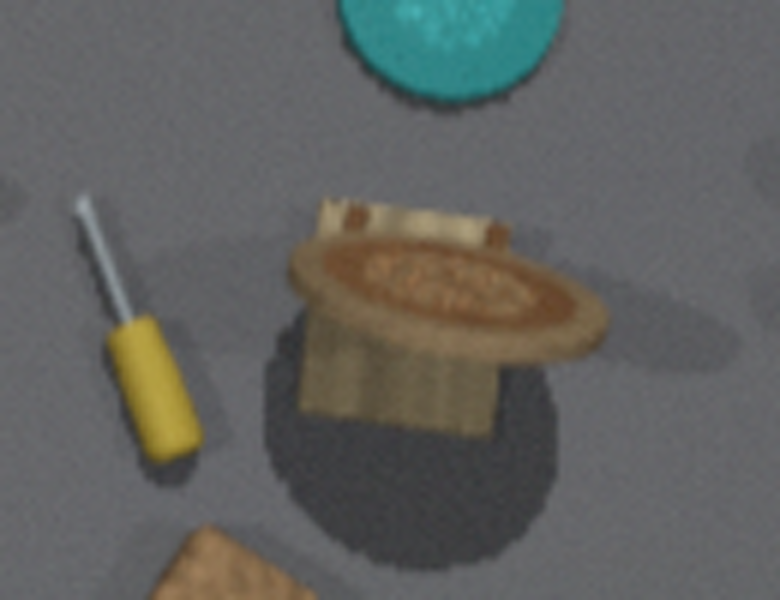

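View pics/s_rack.png

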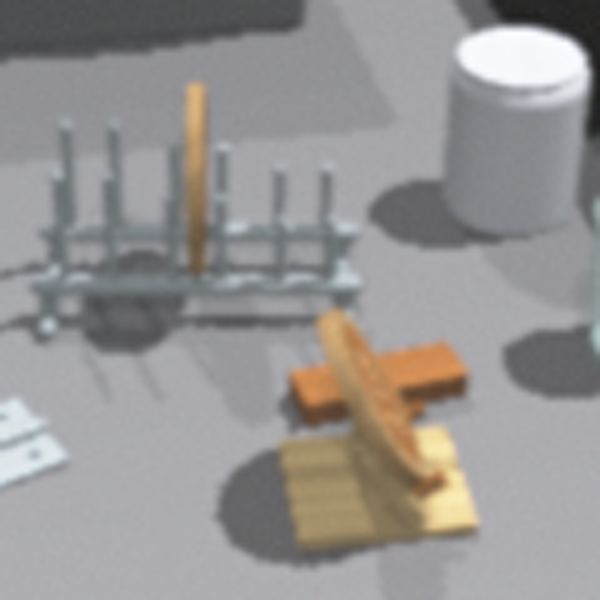

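View pics/s_large.png

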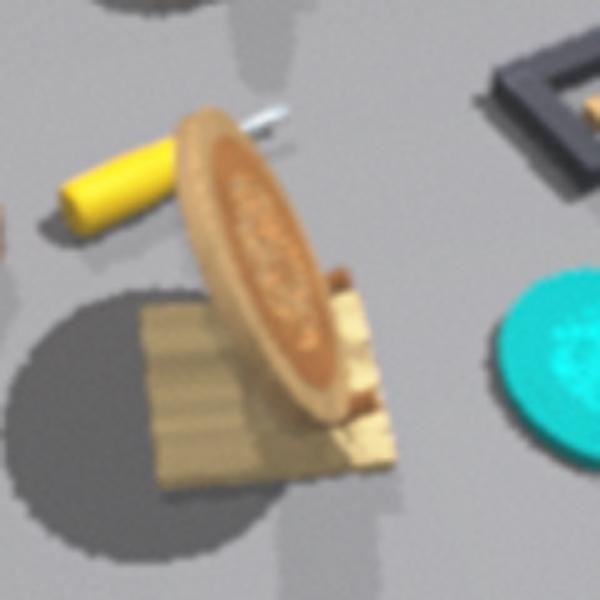

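```bash
cat > h.py <<'E'
import numpy as np, cv2
from scipy.spatial.transform import Rotation as R
from workcell import env
C={n:env.calibration(n) for n in("side","top")}
def ray(n,p):
    c=C[n]; f=192/np.tan(np.radians(c["vertical_fov"]/2))
    M=R.from_euler("xyz",c["orientation"],degrees=True).as_matrix()
    d=M@np.array([(p[0]-c["cx"])/f,(p[1]-c["cy"])/f,1.]); return np.array(c["origin"]),d
def onz(n,p,z):
    o,d=ray(n,p); return o+d*(z-o[2])/d[2]
def proj(n,P):
    c=C[n]; f=192/np.tan(np.radians(c["vertical_fov"]/2))
    M=R.from_euler("xyz",c["orientation"],degrees=True).as_matrix()
    q=(np.asarray(P)-c["origin"])@M; return np.c_[c["cx"]+f*q[...,0]/q[...,2],c["cy"]+f*q[...,1]/q[...,2]]
def tri(p,q):
    o1,d1=ray("side",p);o2,d2=ray("top",q)
    A=np.c_[d1,-d2];s=np.linalg.lstsq(A,o2-o1,rcond=None)[0]
    a,b=o1+d1*s[0],o2+d2*s[1]; return (a+b)/2,np.linalg.norm(a-b)
E
python3 - <<'E'
from h import *
np.set_printoptions(precision=1,suppress=True)
S=lambda x,y:(190+x/5-.4,120+y/5-.4)
T=lambda x,y:(140+x/6-.4,150+y/6-.4)
for p in [(66,123),(113,123),(55,173),(108,178)]: print("side tall",onz("side",S(*p),99))
for p in [(280,168),(327,168)]: print("side short",onz("side",S(*p),69))
for p in [(222,147),(175,148)]: print("side mid",onz("side",S(*p),84))
for p in [(95,375),(238,403),(75,445),(222,472)]: print("top tall",onz("top",T(*p),99))
for p in [(172,152),(308,182),(175,92),(205,75),(343,100)]: print("top short",onz("top",T(*p),69))
# mid trivet top ridge
print(onz("top",T(200,240),137))
# table height check: hinge etc
print("rails ends top", [onz("top",T(*p),24) for p in [(118,525),(255,560),(208,70),(343,100)]])
print(onz("side",S(42,285),24),onz("side",S(352,282),24),onz("side",S(42,234),24),onz("side",S(355,230),24))
E
```

```text
side tall [461.  236.4  99. ]
side tall [488.9 231.2  99. ]
side tall [448.2 178.   99. ]
side tall [477.5 166.7  99. ]
side short [588.4 209.9  69. ]
side short [617.  204.5  69. ]
side mid [553.3 216.2  84. ]
side mid [524.8 220.2  84. ]
top tall [489.5 225.   99. ]
top tall [479.3 167.3  99. ]
top tall [461.2 231.3  99. ]
top tall [451.5 172.3  99. ]
top short [588.4 204.7  69. ]
top short [576.8 147.5  69. ]
top short [614.2 204.8  69. ]
top short [621.8 192.6  69. ]
top short [612.1 134.5  69. ]
[537.8 179.2 137. ]
rails ends top [array([437.1, 227.3,  24. ]), array([423.4, 168.9,  24. ]), array([635.6, 199.4,  24. ]), array([623.3, 140.2,  24. ])]
[435.2 175.5  24. ] [619.6 143.2  24. ] [441.  232.9  24. ] [635.4 200.5  24. ]
```

Run:
```python
from h import *
from scipy.optimize import least_squares
np.set_printoptions(precision=1,suppress=True)
S=lambda x,y:(190+x/5-.4,120+y/5-.4)
T=lambda x,y:(140+x/6-.4,150+y/6-.4)
a,b=50.5,79.5
obs=[("side",S(66,123),(-b,30,99)),("side",S(113,123),(-a,30,99)),("side",S(55,173),(-b,-30,99)),("side",S(108,178),(-a,-30,99)),
("side",S(280,168),(a,30,69)),("side",S(327,168),(b,30,69)),("side",S(222,147),(14.5,30,84)),
("top",T(95,375),(-a,30,99)),("top",T(238,403),(-a,-30,99)),("top",T(75,445),(-b,30,99)),("top",T(222,472),(-b,-30,99)),
("top",T(172,152),(a,30,69)),("top",T(308,182),(a,-30,69)),("top",T(175,92),(b,30,69))]
def pos(v,l): return R.from_euler("z",v[2],degrees=True).apply(l)+[v[0],v[1],0]
def res(v,o=obs): return np.concatenate([proj(n,pos(v,l)[None])[0]-p for n,p,l in o])
for o in (obs,obs[:7],obs[7:]):
    r=least_squares(res,[535,187,-10],args=(o,)); print(r.x, np.abs(r.fun).max())
r=least_squares(res,[535,187,-10]); print(r.fun.reshape(-1,2))
for x in(-65,0,65): print(x,pos(r.x,np.array([x,0,24.])))
```

```text
[533.2 187.5 -10.6] 1.2019011053570239
[532.8 190.1 -11.4] 0.6944470643968543
[533.5 187.  -10.4] 1.1274363116239101
[[ 0.   0.8]
 [ 0.3  0.8]
 [ 0.7  0.9]
 [ 0.1 -0.1]
 [ 0.1  0.4]
 [ 0.1  0.3]
 [-0.   0.3]
 [-0.5  0.2]
 [-0.   0.5]
 [-0.1  0.3]
 [-0.2  0.8]
 [-1.2  0. ]
 [-0.5 -0.2]
 [ 1.  -1. ]]
-65 [469.3 199.4  24. ]
0 [533.2 187.5  24. ]
65 [597.1 175.5  24. ]
```

```bash
python3 - <<'E'
from h import *
np.set_printoptions(precision=1,suppress=True)
out=[]
for nm,boxes in {"large":{"top":(335,180,410,225),"side":(240,240,310,330)},"small":{"top":(232,160,285,192),"side":(245,175,290,225)}}.items():
    ctr={}
    for n,(x0,y0,x1,y1) in boxes.items():
        im=cv2.imread(f"pics/{n}0.png")[y0:y1,x0:x1]
        big=cv2.resize(im,None,fx=8,fy=8,interpolation=cv2.INTER_CUBIC)
        hsv=cv2.cvtColor(big,cv2.COLOR_BGR2HSV)
        print(nm,n,[hsv[int((v-y0)*8),int((u-x0)*8)].tolist() for u,v in {("large","top"):[(374,197),(360,192),(352,196),(396,203)],("large","side"):[(275,283),(266,262),(260,262),(257,262)],("small","top"):[(260,176),(248,174),(242,175)],("small","side"):[(265,200),(262,198),(256,187)]}[(nm,n)]])
        cv2.imwrite(f"pics/c_{nm}_{n}.png",big)
E
cat > /dev/null
python3 - <<'E'
import cv2,numpy as np
ims=[cv2.imread(f"pics/c_{a}_{b}.png") for a in("large","small") for b in("top","side")]
W=800
a=np.zeros((600,800,3),np.uint8)
def put(im,x,y,f):
    im=cv2.resize(im,None,fx=f,fy=f); a[y:y+im.shape[0],x:x+im.shape[1]]=im
put(ims[0],0,0,.6);put(ims[1],400,0,.6);put(ims[2],0,300,.8);put(ims[3],440,440,.4)
cv2.imwrite("pics/mont.png",a)
E
```

```text
large top [[16, 122, 119], [14, 140, 111], [17, 98, 114], [17, 109, 112]]
large side [[14, 131, 183], [14, 145, 183], [17, 109, 211], [17, 106, 206]]
small top [[15, 112, 130], [14, 123, 110], [18, 92, 119]]
small side [[15, 128, 185], [16, 110, 170], [17, 109, 206]]
```

View pics/mont.png

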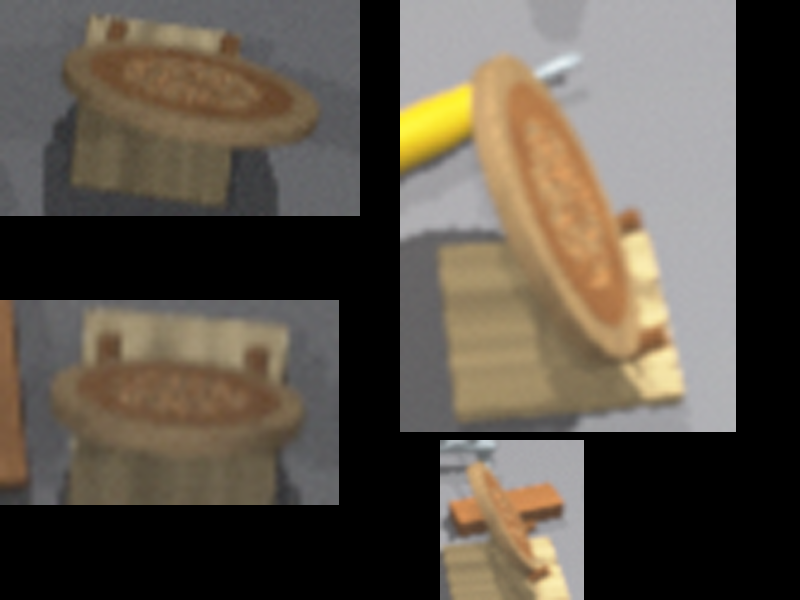

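Candidates for a trivet in the top view:
- Wooden disc on an easel at (374,198), the biggest one: trivet_large.
- Wooden disc on an easel at (260,176): trivet_small.
- Wooden disc in the rack at (173,195): trivet_mid, which stays.
- Turquoise discs at (375,148) and (167,275): look-alikes, left alone.
- White dish at (62,366): not a trivet.

The crops confirm the two wooden discs on easels with pegs.

```bash
python3 - <<'E'
from h import *
from scipy.optimize import least_squares
np.set_printoptions(precision=1,suppress=True)
rects={"large":{"top":(335,180,410,225),"side":(240,240,310,330)},"small":{"top":(232,160,285,192),"side":(245,175,290,225)}}
seeds={"large":{"top":(374,197),"side":(275,283)},"small":{"top":(260,176),"side":(265,200)}}
for nm in rects:
    ctr={}
    for n,(x0,y0,x1,y1) in rects[nm].items():
        im=cv2.imread(f"pics/{n}0.png")[y0:y1,x0:x1]
        big=cv2.GaussianBlur(cv2.resize(im,None,fx=8,fy=8,interpolation=cv2.INTER_CUBIC),(0,0),5)
        hsv=cv2.cvtColor(big,cv2.COLOR_BGR2HSV).astype(int)
        m=((hsv[...,0]<=15)&(hsv[...,1]>(108 if n=="top" else 114))).astype(np.uint8)
        m=cv2.morphologyEx(m,cv2.MORPH_CLOSE,np.ones((25,25)));m=cv2.morphologyEx(m,cv2.MORPH_OPEN,np.ones((17,17)))
        k,l,st,ce=cv2.connectedComponentsWithStats(m)
        s=seeds[nm][n]; i=l[int((s[1]-y0)*8),int((s[0]-x0)*8)]
        c=max(cv2.findContours((l==i).astype(np.uint8),0,cv2.CHAIN_APPROX_NONE)[0],key=cv2.contourArea)
        e=cv2.fitEllipse(cv2.convexHull(c)); cv2.ellipse(big,e,(0,255,0),1); cv2.drawContours(big,[c],-1,(255,0,0),1); cv2.imwrite(f"pics/e_{nm}_{n}.png",big)
        u=np.array(e[0])/8+[x0,y0]-.44; ctr[n]=u; print(nm,n,i,u,e)
        ang=np.radians(e[2]+90); L=e[1][1]/16
        z={"large":82.5,"small":68.5}[nm]
        if n=="top":
            A,B=[onz(n,u+sg*L*np.array([np.cos(ang),np.sin(ang)]),z) for sg in(-1,1)]; d=A-B
            print(" yaw approx",np.degrees(np.arctan2(-d[0],d[1])),np.linalg.norm(d))
        print(" centre at z",onz(n,u,z))
    print(nm,"tri face centre",tri(ctr["side"],ctr["top"]))
E
python3 - <<'E'
import cv2,numpy as np
a=np.zeros((600,800,3),np.uint8)
def put(n,x,y,f):
    im=cv2.resize(cv2.imread(f"pics/e_{n}.png"),None,fx=f,fy=f); a[y:y+im.shape[0],x:x+im.shape[1]]=im
put("large_top",0,0,.6);put("large_side",400,0,.5);put("small_top",0,300,.8);put("small_side",480,370,.55)
cv2.imwrite("pics/mont2.png",a)
E
```

```text
large top 1 [373.8 194.7] ((314.1172790527344, 121.29360961914062), (141.9451446533203, 364.4943542480469), 103.58712768554688)
 yaw approx 167.13679609700236 110.95252121586101
 centre at z [ 545.3 -304.8   82.5]
large side 1 [276.1 282.4] ((291.9342346191406, 343.01611328125), (149.5790252685547, 441.77178955078125), 154.90530395507812)
 centre at z [ 541.3 -308.1   82.5]
large tri face centre (array([ 544.1, -305.3,   79.2]), np.float64(3.58122874414962))
small top 2 [258.6 172.6] ((216.41920471191406, 104.656005859375), (101.42295837402344, 261.8845520019531), 97.30548095703125)
 yaw approx 173.60738268966702 82.00296878764317
 centre at z [598.8 -20.9  68.5]
small side 1 [265.8 197.9] ((170.14913940429688, 186.51792907714844), (212.68212890625, 270.2130126953125), 93.53917694091797)
 centre at z [593.7 -23.6  68.5]
small tri face centre (array([596.9, -20.7,  66.6]), np.float64(4.661538879179357))
```

View pics/mont2.png

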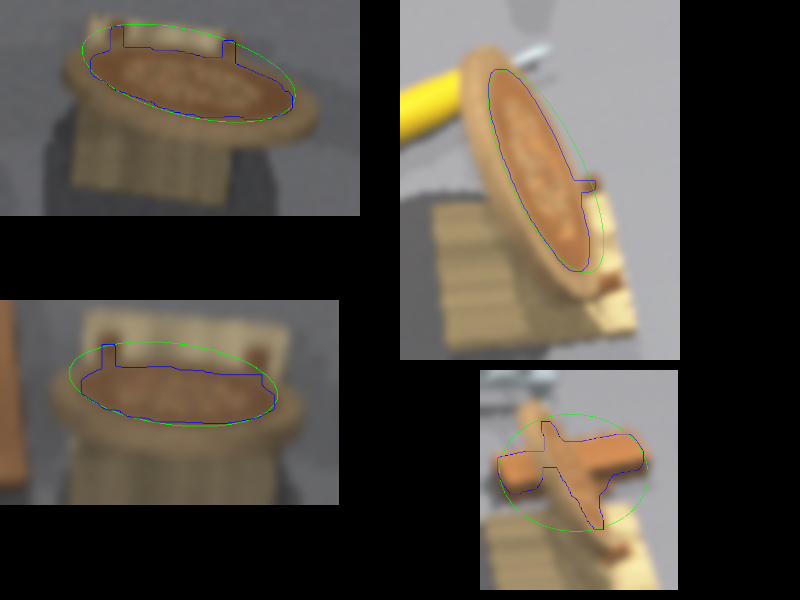

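Run:
```python
from h import *
np.set_printoptions(precision=1,suppress=True)
rects={"large":{"top":(335,180,410,225),"side":(240,240,310,330)},"small":{"top":(232,160,285,192)}}
seeds={"large":{"top":(374,199),"side":(275,283)},"small":{"top":(260,176)}}
for nm in rects:
    for n,(x0,y0,x1,y1) in rects[nm].items():
        im=cv2.imread(f"pics/{n}0.png")[y0:y1,x0:x1]
        big=cv2.GaussianBlur(cv2.resize(im,None,fx=8,fy=8,interpolation=cv2.INTER_CUBIC),(0,0),5)
        hsv=cv2.cvtColor(big,cv2.COLOR_BGR2HSV).astype(int)
        m=((hsv[...,0]<=15)&(hsv[...,1]>(108 if n=="top" else 114))).astype(np.uint8)
        m=cv2.morphologyEx(m,cv2.MORPH_CLOSE,np.ones((25,25)))
        m=cv2.morphologyEx(m,cv2.MORPH_OPEN,cv2.getStructuringElement(cv2.MORPH_ELLIPSE,(45,45)))
        k,l,st,ce=cv2.connectedComponentsWithStats(m)
        s=seeds[nm][n]; i=l[int((s[1]-y0)*8),int((s[0]-x0)*8)]
        c=max(cv2.findContours((l==i).astype(np.uint8),0,cv2.CHAIN_APPROX_NONE)[0],key=cv2.contourArea)
        e=cv2.fitEllipse(c); u=np.array(e[0])/8+[x0,y0]-.44
        z={"large":82.5,"small":68.5}[nm]; ang=np.radians(e[2]+90); L=e[1][1]/16
        A,B=[onz(n,u+sg*L*np.array([np.cos(ang),np.sin(ang)]),z) for sg in(-1,1)]; d=B-A
        print(nm,n,u,e[1],onz(n,u,z),"yaw",np.degrees(np.arctan2(-d[0],d[1])),np.linalg.norm(d))
# base corners by eye
T=lambda x,y:(300+x/6-.4,150+y/6-.4); S=lambda x,y:(220+x/5-.4,230+y/5-.4)
for z in(6,):
  c=[onz("top",T(*p),z) for p in[(325,202),(508,227),(302,410),(492,436)]]; print("large base",np.array(c),np.mean(c,0))
  c=[onz("side",S(*p),z) for p in[(140,310),(158,480),(394,460)]]; print(np.array(c))
# extreme rim L/R
for p in[(290,268),(608,328)]: print(onz("top",T(*p),80))
T2=lambda x,y:(232+x/6.4-.44,160+(y-300)/6.4-.44)
for p in[(52,398),(303,408)]: print("small",onz("top",T2(*p),66))
c=[onz("top",T2(*p),6) for p in[(85,310),(288,325)]]; print(np.array(c))
c=[onz("top",(140+x/6-.4,150+y/6-.4),6) for x,y in[(612,283),(632,68)]]; print(np.array(c))
c=[onz("side",(190+x/5-.4,120+y/5-.4),6) for x,y in[(280,440),(298,545),(475,523),(445,428)]]; print(np.array(c))
```

```text
large top [370.1 195.9] (103.97993469238281, 257.3426208496094) [ 542.1 -295.5   82.5] yaw -9.52759937200692 78.47115412162788
large side [274.3 282. ] (115.6473617553711, 440.3927001953125) [ 538.3 -306.4   82.5] yaw 3.7483486457426207 129.41841255069377
small top [259.4 174.3] (69.26808166503906, 248.8482666015625) [594.5 -23.   68.5] yaw -3.4946073629866694 77.85297545052029
large base [[ 589.9 -271.6    6. ]
 [ 580.2 -351.5    6. ]
 [ 497.7 -259.9    6. ]
 [ 488.  -341.7    6. ]] [ 539.  -306.2    6. ]
[[ 496.3 -258.7    6. ]
 [ 486.2 -340.6    6. ]
 [ 579.9 -351.3    6. ]]
[ 545.7 -241.6   80. ]
[ 523.2 -371.3   80. ]
small [592.7  26.4  66. ]
small [590.6 -71.9  66. ]
[[644.3  15.9   6. ]
 [639.6 -68.2   6. ]]
[[548.2  22.2   6. ]
 [644.8  15.7   6. ]]
[[550.3  23.4   6. ]
 [541.9 -63.3   6. ]
 [636.8 -64.9   6. ]
 [643.4  15.9   6. ]]
```

Run:
```python
from h import *
np.set_printoptions(precision=1,suppress=True)
def pts(base,yaw,zc,r,off):
    t=np.linspace(0,2*np.pi,72)
    up=np.array([-.5,0,np.sqrt(.75)]);n=np.array([np.sqrt(.75),0,.5]);y=np.array([0,1,0])
    c=np.array([4,0,zc])+off*n
    P=c+r*(np.cos(t)[:,None]*up+np.sin(t)[:,None]*y)
    return R.from_euler("z",yaw,degrees=True).apply(P)+[base[0],base[1],0]
a=np.zeros((600,800,3),np.uint8)
for (n,x0,y0,x1,y1,ox,oy) in [("top",335,180,410,225,0,0),("side",240,230,310,330,420,0),("top",230,155,290,200,0,290),("side",240,170,300,235,420,0)]:
    im=cv2.imread(f"pics/{n}0.png")
    f=5.2
    big=cv2.resize(im[y0:y1,x0:x1],None,fx=f,fy=f,interpolation=cv2.INTER_CUBIC)
    for b,yw,zc,r,ri in[((539,-306.2),-7,80,65,44),((593.5,-22.8),-4.3,66,50,34)]:
        for off,col,rr in((5,(0,255,0),r),(-5,(0,0,255),r),(5,(255,0,0),ri)):
            q=(proj(n,pts(b,yw,zc,rr,off))+.5-[x0,y0])*f
            cv2.polylines(big,[q.astype(int)],True,col,1)
    cv2.imwrite(f"pics/o_{n}_{x0}.png",big)
    if not(n=="side" and x0==240 and y0==170): a[oy:oy+big.shape[0],ox:ox+big.shape[1]]=big[:600-oy,:800-ox]
    else: cv2.imwrite("pics/o_small_side.png",big)
cv2.imwrite("pics/mont3.png",a)
```

```text
(no output)
```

View pics/mont3.png

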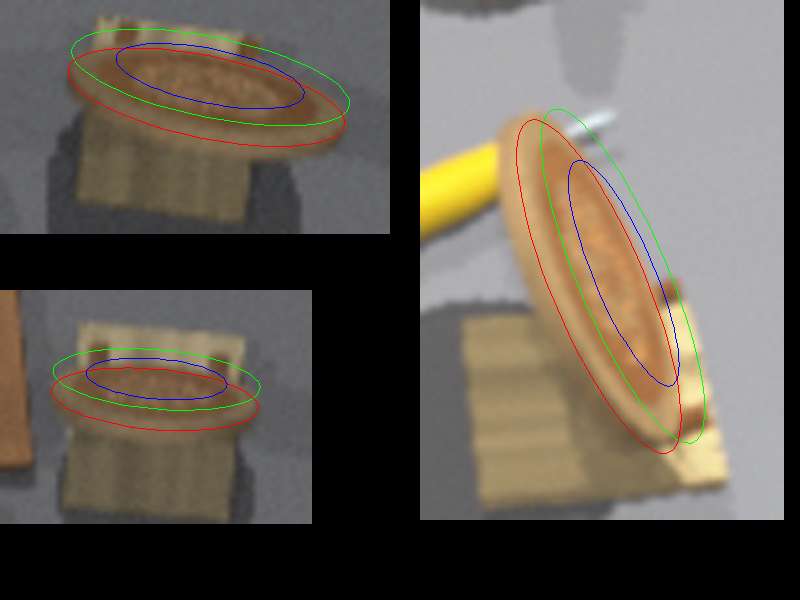

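View pics/o_small_side.png

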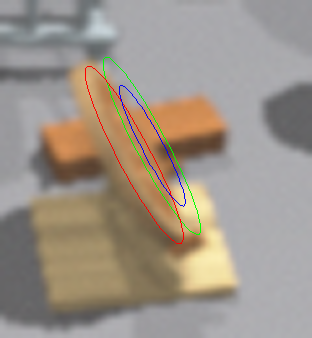

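```bash
python3 - <<'E'
from h import *
np.set_printoptions(precision=1,suppress=True)
print(tri((274.3,282.0),(374.6,197.5)), onz("top",(374.6,197.5),82.5))
# top of the disc rims: side highest point large, crop mont3 (scale5.2): outer silhouette top ~ (525,108)
# small side: inner ring endpoints in o_small_side: approx (100,100),(185,215)
for u,v in[(142,155)]:
    print(tri((240+u/5.2-.4,170+v/5.2-.4),(259.4,174.3)))
E
python3 - <<'E'
import cv2
im=cv2.imread("pics/side0.png")[172:232,243:298]
cv2.imwrite("pics/ss.png",cv2.resize(im,None,fx=10,fy=10,interpolation=cv2.INTER_CUBIC))
E
```

```text
(array([ 538.3, -306.5,   82.6]), np.float64(0.08758894394284271)) [ 538.4 -306.5   82.5]
(array([596.5, -23. ,  62.5]), np.float64(1.018058876600148))
```

View pics/ss.png

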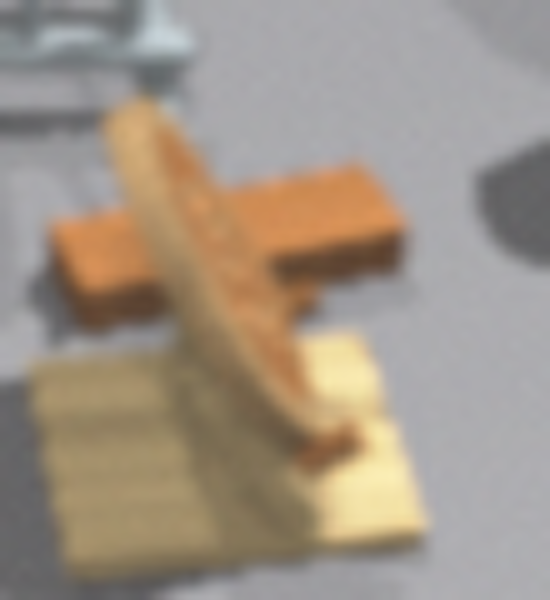

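Run:
```python
from h import *
np.set_printoptions(precision=1,suppress=True)
print(tri((265.55,197.75),(259.4,174.3)))
s=env.state(); print(s["ee_pos"],R.from_euler("xyz",s["ee_rot"],degrees=True).as_matrix())
```

```text
(array([593.9, -22.9,  68.6]), np.float64(1.3936523695191043))
[194.7 540.6 216.3] [[-0.   0.3  0.9]
 [-0.   0.9 -0.3]
 [-1.  -0.  -0. ]]
```

```bash
cat >> h.py <<'E'
def go(x,y,z,yawy):
    """print tool-axis shift (cm) & turn units to target TCP, with tool y along yaw yawy"""
    s=env.state(); M=R.from_euler("xyz",s["ee_rot"],degrees=True).as_matrix()
    a=np.degrees(np.arctan2(M[1,1],M[0,1])); d=(np.array([x,y,z])-s["ee_pos"])@M/10
    turn=((a-yawy+90)%180-90)
    print("t",round(s["time_s"],2),"pos",s["ee_pos"].round(1),"y-yaw",round(a,2),"downness",M[:,0].round(3),"F",s["force"].round(1),"w",round(s["gripper_width"],1),"q",s["qpos"].round(0))
    print("shift now-axes cm",d.round(2),"turn deg",round(turn,2),"units",round(turn/6,2))
    # shift in target-oriented axes
    y_=np.array([np.cos(np.radians(yawy)),np.sin(np.radians(yawy)),0]); 
    if np.dot(y_,M[:,1])<0 and abs(a-yawy)>90: y_=-y_
    x_=np.array([0,0,-1.]); z_=np.cross(x_,y_); D=np.array([x,y,z])-s["ee_pos"]
    print("shift target-axes cm",np.array([D@x_,D@y_,D@z_]).round(2)/10)
E
python3 -c "
from h import *
go(510.4,-303.1,235,-7.5)"
```

```text
t 0.1 pos [194.7 540.6 216.3] y-yaw 70.19 downness [-0.001 -0.001 -1.   ] F [-0.7  0.2  0.5] w 91.5 q [69. 18. 90.  0. 72. -1.]
shift now-axes cm [ -1.76 -68.67  58.3 ] turn deg 77.69 units 12.95
shift target-axes cm [-1.869 42.31  79.524]
```

{"method": "jog_arm", "body": {
  "plan": [-0.15, -2.8, 2.4, 0, -0.15, -2.8, 2.4, 0, -0.15, -2.8, 2.4, 0, -0.15, -2.8, 2.4, 0, -0.15, -2.8, 2.4, 0, -0.15, -2.8, 2.4, 0, -0.15, -2.8, 2.4, 0, -0.15, -2.8, 2.4, 0, -0.15, -2.8, 2.4, 0, -0.15, -2.8, 2.4, 0, -0.15, -2.8, 2.4, 0, -0.15, -2.8, 2.4, 0],
  "claw": 9.1,
  "newtons": 6
}}

```text
time_s: 1.1
ee_pos: [351.9, 125.5, 235.0]
ee_rot: [99.2, 90.0, 79.4]
force: [0.7, 0.1, 0.5]
gripper_width: 90.8
```

{"method": "jog_arm", "body": {
  "plan": [0, -2.8, 2.4, 0, 0, -2.8, 2.4, 0, 0, -2.8, 2.4, 0, 0, -2.8, 2.4, 0, 0, -2.8, 2.4, 0, 0, -2.8, 2.4, 0, 0, -2.8, 2.4, 0, 0, -2.8, 2.4, 0, 0, -2.8, 2.4, 0, 0, -2.8, 2.4, 0, 0, -2.8, 2.4, 0, 0, -2.8, 2.4, 0]
}}

```text
time_s: 2.1
ee_pos: [509.0, -288.2, 234.5]
ee_rot: [155.5, 89.9, 135.7]
force: [0.3, -0.4, 0.9]
gripper_width: 91.1
```

{"method": "jog_arm", "body": {
  "plan": [0, 0, 0, 1.1, 0, 0, 0, 1.1, 0, 0, 0, 1.1, 0, 0, 0, 1.1, 0, 0, 0, 1.1, 0, 0, 0, 1.1, 0, 0, 0, 1.1, 0, 0, 0, 1.1, 0, 0, 0, 1.1, 0, 0, 0, 1.1, 0, 0, 0, 1.1, 0, 0, 0, 0.85]
}}

```text
time_s: 3.1
ee_pos: [508.8, -286.3, 234.5]
ee_rot: [-118.5, 89.9, 143.7]
force: [-0.7, 0.3, -0.1]
gripper_width: 91.4
```

```bash
python3 -c "
from h import *
go(510.4,-303.1,134,-7.5)"
```

```text
t 3.1 pos [ 508.8 -286.3  234.5] y-yaw -7.82 downness [-0.001  0.001 -1.   ] F [-0.7  0.3 -0.1] w 91.4 q [-31.  19.  87.   0.  75. -23.]
shift now-axes cm [10.04  0.4   1.65] turn deg -0.32 units -0.05
shift target-axes cm [10.045  0.38   1.642]
```

{"method": "jog_arm", "body": {
  "plan": [0, 0.4, 1.65, 0, 2, 0, 0, 0, 2, 0, 0, 0, 2, 0, 0, 0, 2, 0, 0, 0, 2, 0, 0, 0, 0, 0, 0, 0]
}}

```text
time_s: 3.68
ee_pos: [508.4, -302.8, 130.6]
ee_rot: [-112.2, 89.5, 150.3]
force: [-1.2, 0.8, -1.0]
gripper_width: 91.1
```

Run:
```python
from h import *
go(510.4,-303.1,134,-7.5)
a=np.zeros((600,800,3),np.uint8)
for n,(x0,y0,x1,y1),oy in(("top",(300,140,460,260),0),("side",(200,190,360,340),0)):
    im=cv2.cvtColor(env.grab_frame(n),cv2.COLOR_RGB2BGR); cv2.imwrite(f"pics/{n}1.png",im)
    b=cv2.resize(im[y0:y1,x0:x1],None,fx=2.5 if n=="top" else 2.5,fy=2.5)
    ox=0 if n=="top" else 400
    a[:b.shape[0],ox:ox+b.shape[1]]=b
cv2.imwrite("pics/m1.png",a[:380])
```

```text
t 3.68 pos [ 508.4 -302.8  130.6] y-yaw -7.43 downness [-0.008  0.004 -1.   ] F [-1.2  0.8 -1. ] w 91.1 q [-32.  24.  94.  -0.  62. -24.]
shift now-axes cm [-0.35  0.2   0.01] turn deg 0.07 units 0.01
shift target-axes cm [-0.344  0.205  0.006]
```

View pics/m1.png

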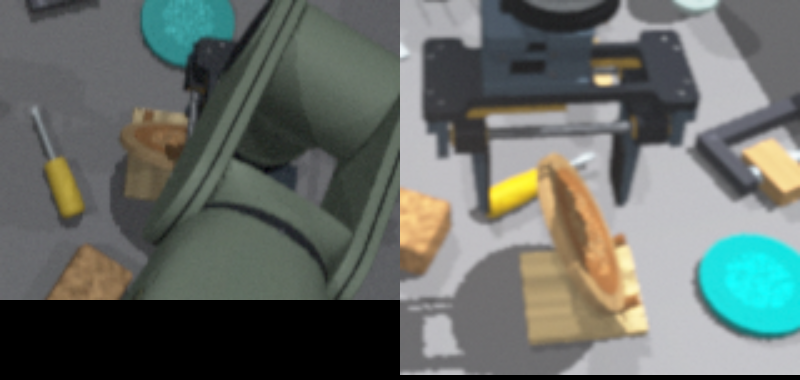

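{"method": "jog_arm", "body": {
  "plan": [0, 0.1, 0, 0, 0, 0.1, 0, 0, 0, 0, 0, 0, 0, 0, 0, 0, 0, 0, 0, 0, 0, 0, 0, 0, 0, 0, 0, 0, 0, 0, 0, 0],
  "claw": 0.8,
  "newtons": 6
}}

```text
time_s: 4.45
ee_pos: [512.8, -303.6, 135.1]
ee_rot: [117.8, 90.0, 20.3]
force: [0.1, -0.0, -0.1]
gripper_width: 40.2
```

```bash
cat > look.py <<'E'
import sys
from h import *
def look(tag,views):
    for n,(x0,y0,x1,y1),f in views:
        im=cv2.cvtColor(env.grab_frame(n),cv2.COLOR_RGB2BGR); cv2.imwrite(f"pics/{n}{tag}.png",im)
        cv2.imwrite(f"pics/z{n}{tag}.png",cv2.resize(im[y0:y1,x0:x1],None,fx=f,fy=f,interpolation=cv2.INTER_CUBIC))
E
python3 - <<'E'
from look import *
go(510.4,-303.1,134,-7.5)
look(2,[("side",(200,190,360,340),4)])
E
```

```text
t 4.45 pos [ 512.8 -303.6  135.1] y-yaw -7.51 downness [ 0.  0. -1.] F [ 0.1 -0.  -0.1] w 40.2 q [-32.  24.  94.   0.  63. -24.]
shift now-axes cm [ 0.11 -0.24 -0.02] turn deg -0.01 units -0.0
shift target-axes cm [ 0.108 -0.244 -0.019]
```

View pics/zside2.png

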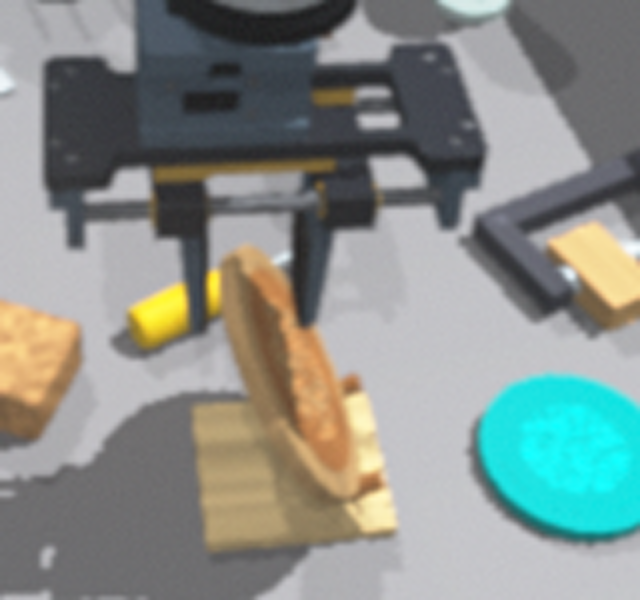

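{"method": "jog_arm", "body": {
  "plan": [0.1, -0.2, 0, 0, 0, 0, 0, 0, 0, 0, 0, 0, 0, 0, 0, 0, 0, 0, 0, 0]
}}

```text
time_s: 4.92
ee_pos: [510.8, -303.3, 134.1]
ee_rot: [-157.2, 90.0, 105.3]
force: [-0.2, -0.2, 1.6]
gripper_width: 13.6
```

Run:
```python
from look import *
go(510.4,-303.1,134,-7.5)
look(3,[("side",(200,190,360,340),4)])
```

```text
t 4.92 pos [ 510.8 -303.3  134.1] y-yaw -7.51 downness [-0.  0. -1.] F [-0.2 -0.2  1.6] w 13.6 q [-32.  24.  94.   0.  62. -24.]
shift now-axes cm [ 0.01 -0.04 -0.02] turn deg -0.01 units -0.0
shift target-axes cm [ 0.008 -0.041 -0.018]
```

View pics/zside3.png

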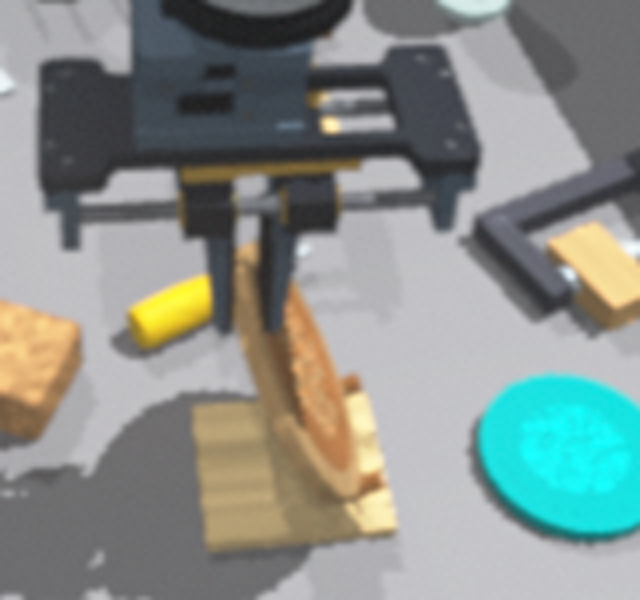

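{"method": "jog_arm", "body": {
  "plan": [0, 0, 0, 0, 0, 0, 0, 0, 0, 0, 0, 0, -0.3, 0, 0, 0, -0.3, 0, 0, 0, -0.3, 0, 0, 0, -0.3, 0, 0, 0, -0.3, 0, 0, 0, -0.3, 0, 0, 0, 0, 0, 0, 0]
}}

```text
time_s: 5.8
ee_pos: [511.2, -303.6, 152.9]
ee_rot: [69.7, 89.9, -27.8]
force: [0.5, -0.2, -0.1]
gripper_width: 12.5
```

Run:
```python
from look import *
go(510.4,-303.1,134,-7.5)
look(4,[("side",(200,190,360,340),4)])
```

```text
t 5.8 pos [ 511.2 -303.6  152.9] y-yaw -7.51 downness [ 0.001 -0.001 -1.   ] F [ 0.5 -0.2 -0.1] w 12.5 q [-32.  23.  93.   0.  65. -24.]
shift now-axes cm [ 1.89 -0.09 -0.04] turn deg -0.01 units -0.0
shift target-axes cm [ 1.886 -0.088 -0.036]
```

View pics/zside4.png

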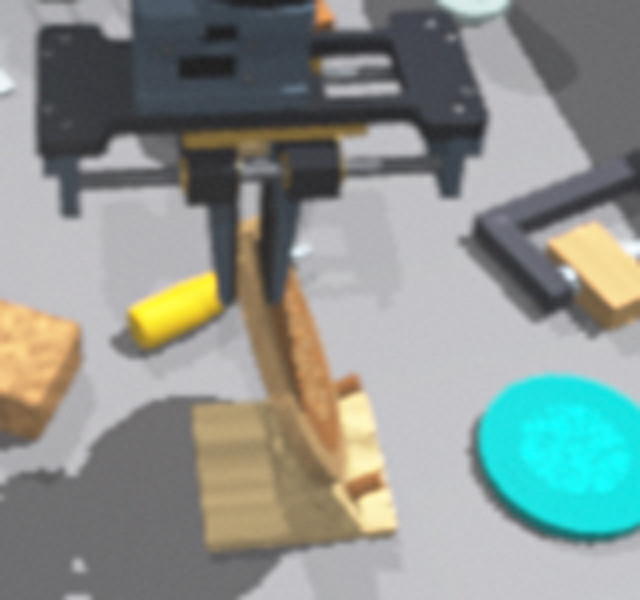

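{"method": "jog_arm", "body": {
  "plan": [-0.5, 0, 0, 0, -0.5, 0, 0, 0, -0.5, 0, 0, 0, -1, 0, 0, 0, -1, 0, 0, 0, -1, 0, 0, 0, -1, 0, 0, 0, 0, 0, 0, 0, 0, 0, 0, 0],
  "newtons": 25
}}

```text
time_s: 6.6
ee_pos: [511.0, -303.5, 207.9]
ee_rot: [65.0, 89.9, -32.5]
force: [0.5, -0.0, -0.9]
gripper_width: 10.0
```

Run:
```python
from look import *
go(469.3,199,250,-10.7)
look(5,[("side",(200,170,360,320),4),("top",(300,140,460,260),4)])
```

```text
t 6.6 pos [ 511.  -303.5  207.9] y-yaw -7.51 downness [ 0.001 -0.001 -1.   ] F [ 0.5 -0.  -0.9] w 10.0 q [-32.  20.  88.  -0.  72. -24.]
shift now-axes cm [ -4.25 -10.7  -49.27] turn deg 3.19 units 0.53
shift target-axes cm [ -4.207 -13.429 -48.605]
```

View pics/zside5.png

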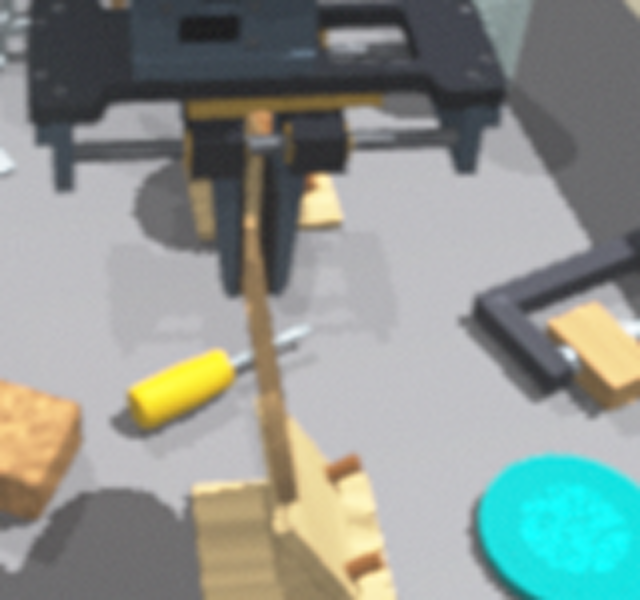

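View pics/ztop5.png

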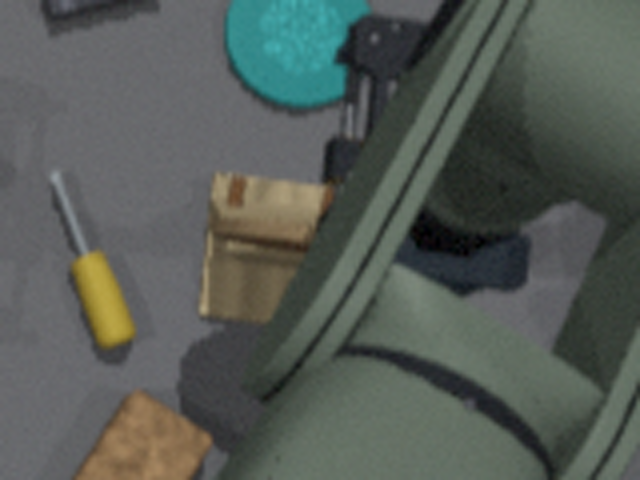

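```bash
cat >> h.py <<'E'
def disc_z(p,r,t=(0,0)):
    s=env.state(); M=R.from_euler("xyz",s["ee_rot"],degrees=True).as_matrix(); P=s["ee_pos"]
    n=M[:,1]; e=np.array([-n[1],n[0],0]);e/=np.linalg.norm(e)
    o,d=ray("side",p); k=((P-o)@n)/(d@n); q=o+k*d
    dd=np.array([d@e,d[2]]);dd/=np.linalg.norm(dd); nn=np.array([-dd[1],dd[0]]); nn*=np.sign(nn[1])
    # line: (e,z)=q2+t*dd ; centre at e=0
    q2=np.array([(q-P)@e,q[2]]); z=q2[1]+(r-( -q2[0])*nn[0])/nn[1]
    return z, z-P[2]
E
python3 - <<'E'
from h import *
print(disc_z((270.35,294.6),65))
E
```

```text
(np.float64(151.68114041061477), np.float64(-54.948255028992264))
```

{"method": "jog_arm", "body": {
  "plan": [-1.4, 0, 0, 0.53, -1.4, 0, 0, 0, -1.4, 0, 0, 0, 0, -0.5, -2, 0, 0, -1, -3.5, 0, 0, -1, -3.5, 0, 0, -1, -3.5, 0, 0, -1, -3.5, 0, 0, -1, -3.5, 0, 0, -1, -3.5, 0, 0, -1, -3.5, 0, 0, -1, -3.5, 0]
}}

```text
time_s: 7.7
ee_pos: [482.0, 8.8, 248.4]
ee_rot: [-84.9, 89.9, 174.4]
force: [0.5, 0.5, -1.0]
gripper_width: 9.9
```

{"method": "jog_arm", "body": {
  "plan": [0, -1, -3.5, 0, 0, -1, -3.5, 0, 0, -1, -3.5, 0, 0, -1, -3.5, 0, 0, -0.5, -2, 0, 0, 0, 0, 0, 0, 0, 0, 0]
}}

```text
time_s: 8.28
ee_pos: [467.9, 173.3, 248.3]
ee_rot: [-42.7, 89.9, -143.3]
force: [0.7, -1.1, -1.4]
gripper_width: 9.6
```

Run:
```python
from look import *
go(469.3,199,250,-10.7)
```

```text
t 8.28 pos [467.9 173.3 248.3] y-yaw -10.54 downness [-0.002 -0.001 -1.   ] F [ 0.7 -1.1 -1.4] w 9.6 q [19. 10. 96. -0. 74. 30.]
shift now-axes cm [-0.17 -0.33 -2.55] turn deg 0.16 units 0.03
shift target-axes cm [-0.171 -0.335 -2.552]
```

{"method": "jog_arm", "body": {
  "plan": [0, -0.1, -1, 0, 0, -0.1, -1, 0, 0, -0.1, -0.5, 0, 0, 0, 0, 0, 0, 0, 0, 0]
}}

```text
time_s: 8.7
ee_pos: [470.2, 197.7, 249.0]
ee_rot: [-20.1, 90.0, -120.8]
force: [-0.6, -0.1, -0.7]
gripper_width: 10.0
```

Run:
```python
from look import *
go(469.3,199,250,-10.7)
look(6,[("side",(150,60,310,200),4.5),("top",(120,130,280,250),4.5)])
```

```text
t 8.7 pos [470.2 197.7 249. ] y-yaw -10.69 downness [-0. -0. -1.] F [-0.6 -0.1 -0.7] w 10.0 q [22. 11. 95. -0. 74. 32.]
shift now-axes cm [-0.1  -0.11 -0.11] turn deg 0.01 units 0.0
shift target-axes cm [-0.103 -0.112 -0.109]
```

View pics/zside6.png

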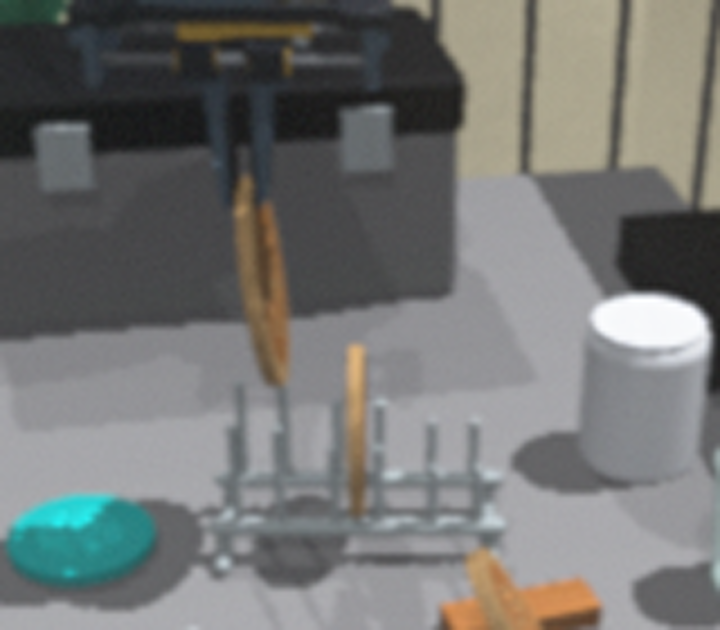

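View pics/ztop6.png

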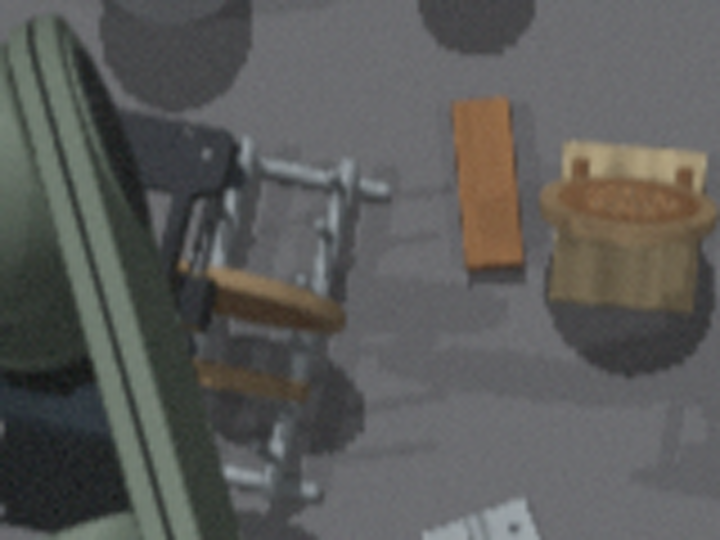

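```bash
cat >> h.py <<'E'
def circ(c,yaw,r,off,tilt=0):
    t=np.linspace(0,2*np.pi,90)
    n=np.array([1,0,0.]);up=np.array([0,0,1.]);y=np.array([0,1.,0])
    P=off*n+r*(np.cos(t)[:,None]*up+np.sin(t)[:,None]*y)
    P=R.from_euler("y",-tilt,degrees=True).apply(P)   # tilt>0: top towards -x
    return R.from_euler("z",yaw,degrees=True).apply(P)+np.asarray(c)
E
python3 - <<'E'
from look import *
x0,y0,x1,y1,f=180,90,250,160,8
im=cv2.resize(cv2.imread("pics/side6.png")[y0:y1,x0:x1],None,fx=f,fy=f,interpolation=cv2.INTER_CUBIC)
for off,col in((5,(0,255,0)),(-5,(0,0,255))):
    q=(proj("side",circ((470.2,197.7,194),-10.7,65,off))+.5-[x0,y0])*f; cv2.polylines(im,[q.astype(int)],True,col,1)
cv2.imwrite("pics/ov6.png",im)
E
```

```text
(no output)
```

View pics/ov6.png

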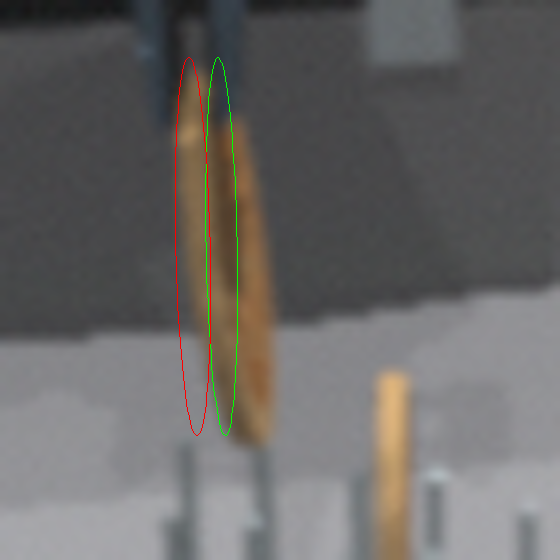

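Run:
```python
from look import *
outs=[]
for yaw,tilt in((-10.7,4),(-10.7,7),(-13,5)):
    th=np.radians(tilt); c=np.array([470.2,197.7,243.])+np.array([np.cos(np.radians(yaw))*np.sin(th)*49,np.sin(np.radians(yaw))*np.sin(th)*49,-49*np.cos(th)])
    row=[]
    for n,(x0,y0,x1,y1,f) in (("side",(185,90,235,160,5)),("top",(150,180,205,230,5))):
        im=cv2.resize(cv2.imread(f"pics/{n}6.png")[y0:y1,x0:x1],None,fx=f,fy=f,interpolation=cv2.INTER_CUBIC)
        for off,col in((5,(0,255,0)),(-5,(0,0,255))):
            q=(proj(n,circ(c,yaw,65,off,tilt))+.5-[x0,y0])*f; cv2.polylines(im,[q.astype(int)],True,col,1)
        row.append(im[:, :250] if n=="side" else im)
    col=np.zeros((600,275,3),np.uint8); col[:350,:250]=row[0]; col[350:,:275]=row[1]; outs.append(col[:,:265])
cv2.imwrite("pics/ov7.png",np.hstack(outs))
```

```text
(no output)
```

View pics/ov7.png

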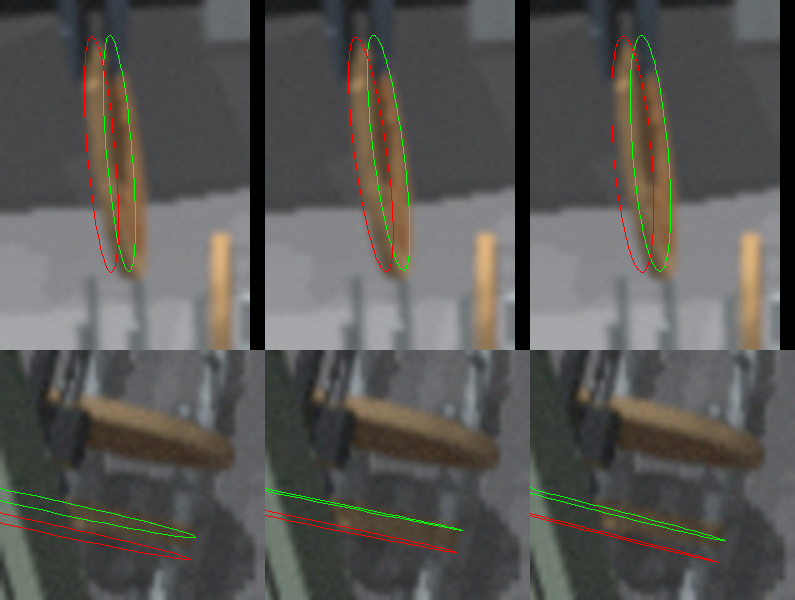

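{"method": "jog_arm", "body": {
  "plan": [0, 0, 0, 0, 0, 0, 0, 0, 0, 0, 0, 0, 0, 0, 0, 0],
  "newtons": 55,
  "claw": 0
}}

```text
time_s: 9.13
ee_pos: [470.1, 197.8, 249.1]
ee_rot: [142.2, 90.0, 41.4]
force: [-0.7, -0.0, -1.9]
gripper_width: 9.6
```

```bash
cat > ov.py <<'E'
from look import *
def ov(tag,c0,g,r,yaw,tilt,rects,out,shift=0):
    """c0: TCP pos; g: distance centre below grip"""
    th=np.radians(tilt);u=np.array([np.cos(np.radians(yaw)),np.sin(np.radians(yaw)),0])
    grip=np.array(c0)+[0,0,-6]+shift*u
    c=grip+u*np.sin(th)*g-np.array([0,0,g*np.cos(th)])
    for n,(x0,y0,x1,y1,f) in rects.items():
        im=cv2.resize(cv2.imread(f"pics/{n}{tag}.png")[y0:y1,x0:x1],None,fx=f,fy=f,interpolation=cv2.INTER_CUBIC)
        for off,col in((5,(0,255,0)),(-5,(0,0,255))):
            q=(proj(n,circ(c,yaw,r,off,tilt))+.5-[x0,y0])*f; cv2.polylines(im,[q.astype(int)],True,col,1)
        cv2.imwrite(out+n+".png",im)
    return c
E
python3 - <<'E'
from ov import *
go(469.3,199,250,-10.7)
look(8,[("side",(150,60,310,200),4.5)])
s=env.state()
print(ov(8,s["ee_pos"],49,65,-10.7,6,{"side":(180,90,250,160,8)},"pics/ov8"))
E
```

```text
t 9.13 pos [470.1 197.8 249.1] y-yaw -10.71 downness [ 0.  0. -1.] F [-0.7 -0.  -1.9] w 9.6 q [22. 11. 95.  0. 74. 32.]
shift now-axes cm [-0.09 -0.11 -0.11] turn deg -0.01 units -0.0
shift target-axes cm [-0.089 -0.106 -0.107]
[475.15912135 196.82048688 194.36536891]
```

View pics/ov8side.png

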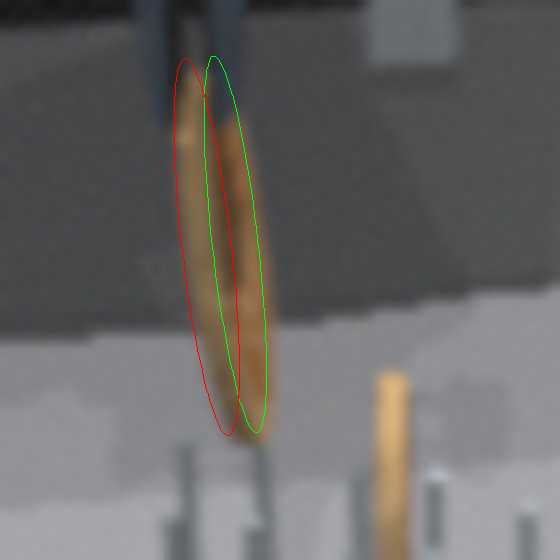

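{"method": "jog_arm", "body": {
  "plan": [0, -0.6, -0.1, 0, 0, -0.6, 0, 0, 0.7, 0, 0, 0, 0.7, 0, 0, 0, 0.6, 0, 0, 0, 0, 0, 0, 0, 0, 0, 0, 0],
  "newtons": 30
}}

```text
time_s: 9.77
ee_pos: [458.3, 201.0, 228.3]
ee_rot: [-57.4, 89.9, -158.0]
force: [-0.9, -0.5, -0.9]
gripper_width: 9.7
```

Run:
```python
from ov import *
go(458.7,201.4,145,-10.7)
look(9,[("side",(185,90,275,170),8),("top",(140,170,220,240),9)])
```

```text
t 9.77 pos [458.3 201.  228.3] y-yaw -10.69 downness [-0.001 -0.001 -1.   ] F [-0.9 -0.5 -0.9] w 9.7 q [22. 11. 98.  0. 71. 33.]
shift now-axes cm [ 8.33  0.04 -0.06] turn deg 0.01 units 0.0
shift target-axes cm [ 8.331  0.033 -0.051]
```

View pics/zside9.png

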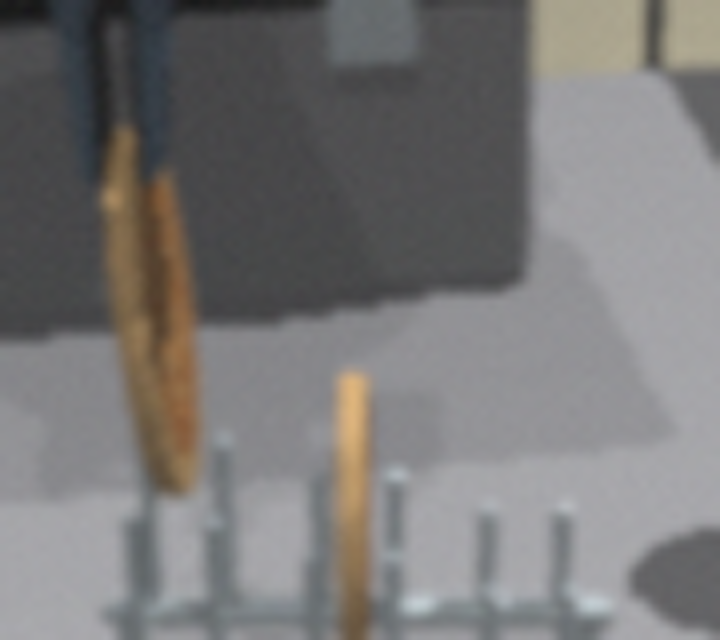

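View pics/ztop9.png

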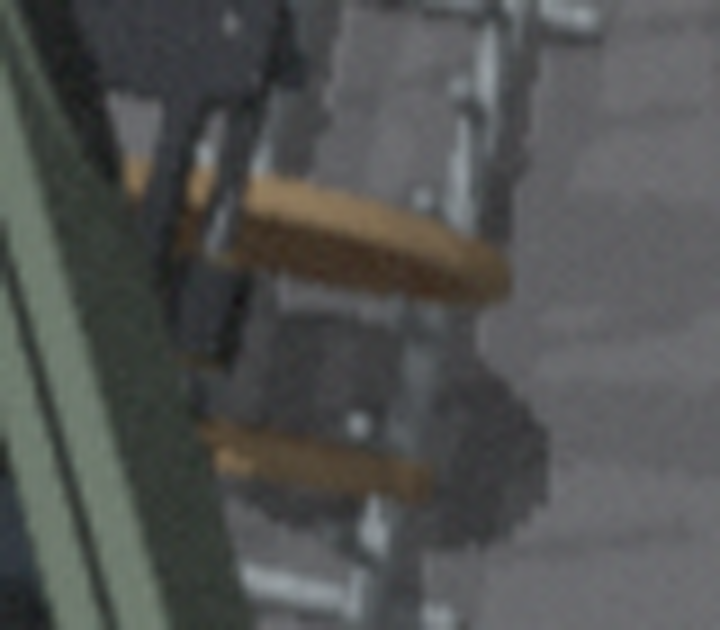

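{"method": "jog_arm", "body": {
  "plan": [0.5, 0, 0, 0, 0.5, 0, 0, 0, 0.5, 0, 0, 0, 0.6, 0, 0, 0, 0.6, 0, 0, 0, 0.6, 0, 0, 0, 0, 0, 0, 0]
}}

```text
time_s: 10.45
ee_pos: [457.7, 200.7, 194.5]
ee_rot: [-57.9, 89.8, -158.6]
force: [-0.7, -1.0, -1.7]
gripper_width: 9.9
```

Run:
```python
from ov import *
go(458.7,201.4,145,-10.7)
look(10,[("side",(185,90,275,170),8),("top",(140,170,220,240),9)])
```

```text
t 10.45 pos [457.7 200.7 194.5] y-yaw -10.69 downness [-0.003 -0.001 -1.   ] F [-0.7 -1.  -1.7] w 9.9 q [ 22.  13. 101.   0.  66.  33.]
shift now-axes cm [ 4.95  0.1  -0.09] turn deg 0.01 units 0.0
shift target-axes cm [ 4.947  0.089 -0.083]
```

View pics/zside10.png

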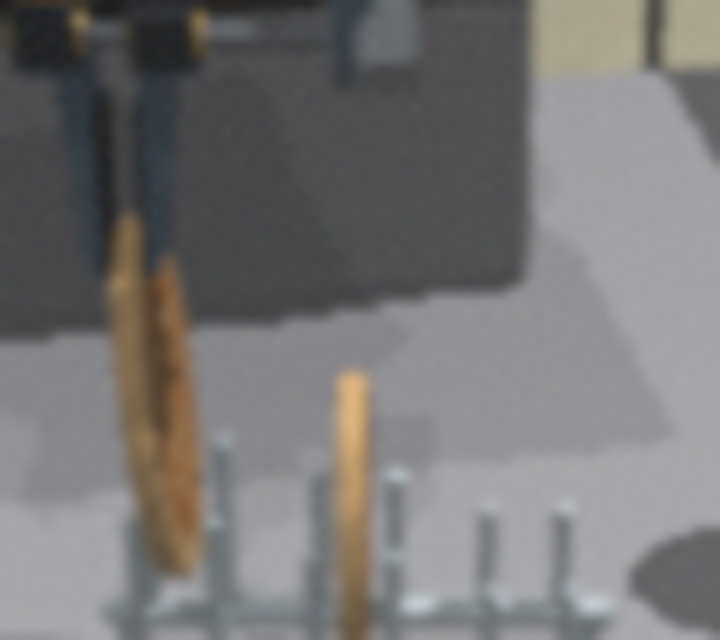

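View pics/ztop10.png

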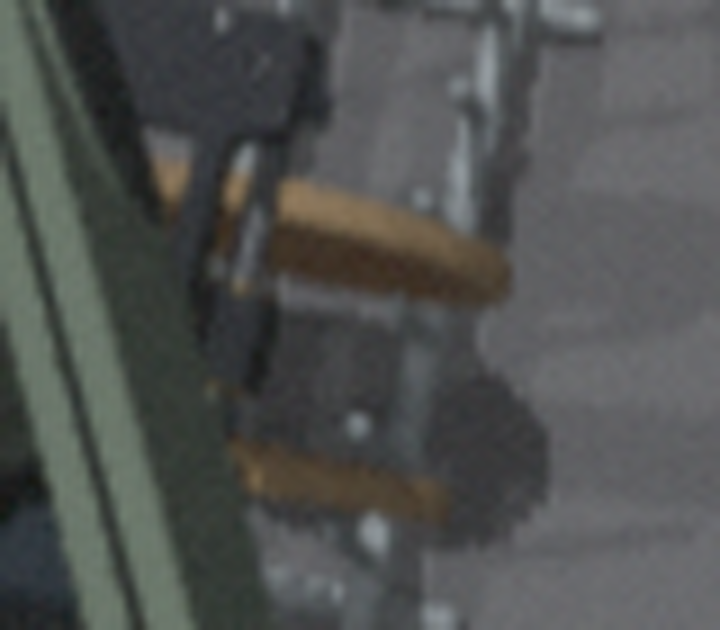

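{"method": "jog_arm", "body": {
  "plan": [0.6, 0, 0, 0, 0.7, 0, 0, 0, 0.7, 0, 0, 0, 0.7, 0, 0, 0, 0.6, 0, 0, 0, 0.5, 0, 0, 0, 0.4, 0, 0, 0, 0, 0, 0, 0, 0, 0, 0, 0]
}}

```text
time_s: 11.3
ee_pos: [458.5, 201.1, 153.9]
ee_rot: [-73.7, 90.0, -174.4]
force: [-0.3, -0.8, -0.9]
gripper_width: 9.5
```

Run:
```python
from ov import *
go(458.7,201.4,145,-10.7)
look(11,[("side",(185,90,275,170),8)])
```

```text
t 11.3 pos [458.5 201.1 153.9] y-yaw -10.69 downness [-0. -0. -1.] F [-0.3 -0.8 -0.9] w 9.5 q [ 22.  15. 105.   0.  61.  33.]
shift now-axes cm [ 0.89  0.01 -0.03] turn deg 0.01 units 0.0
shift target-axes cm [ 0.89   0.014 -0.032]
```

View pics/zside11.png

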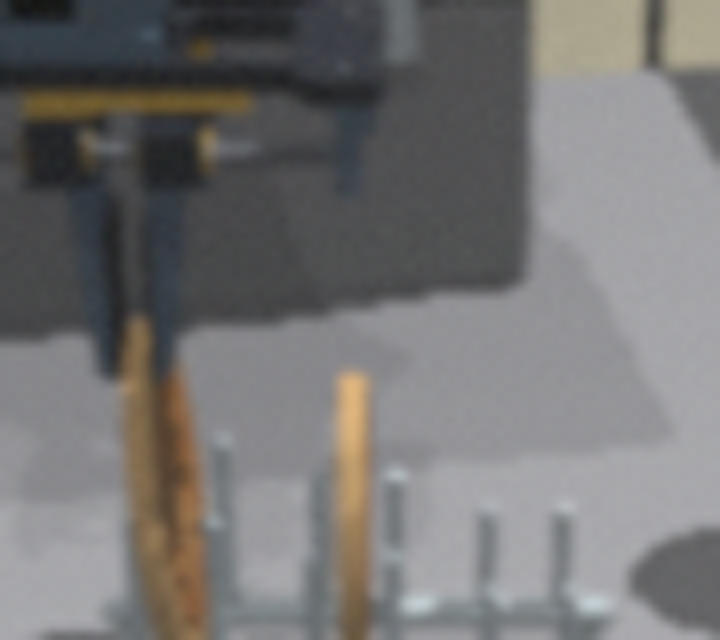

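{"method": "jog_arm", "body": {
  "plan": [0.2, 0, 0, 0, 0.2, 0, 0, 0, 0.1, 0, 0, 0, 0.1, 0, 0, 0, 0, 0, 0, 0]
}}

```text
time_s: 11.77
ee_pos: [459.2, 201.1, 149.5]
ee_rot: [110.1, 89.9, 9.4]
force: [-1.9, -1.4, 7.5]
gripper_width: 9.7
```

{"method": "jog_arm", "body": {
  "plan": [0.1, 0, 0, 0, 0.1, 0, 0, 0, 0, 0, 0, 0]
}}

```text
time_s: 12.02
ee_pos: [460.2, 200.9, 149.2]
ee_rot: [105.2, 89.7, 4.5]
force: [-2.5, -3.4, 15.3]
gripper_width: 9.5
```

{"method": "jog_arm", "body": {
  "plan": [-0.2, 0, 0, 0, 0, 0, 0, 0]
}}

```text
time_s: 12.18
ee_pos: [459.3, 201.1, 149.5]
ee_rot: [112.1, 89.8, 11.4]
force: [-1.2, -2.3, 8.6]
gripper_width: 10.0
```

Run:
```python
from ov import *
go(458.7,201.4,145,-10.7)
look(12,[("side",(185,110,265,190),8),("top",(140,170,220,240),9)])
```

```text
t 12.18 pos [459.3 201.1 149.5] y-yaw -10.69 downness [ 0.003  0.001 -1.   ] F [-1.2 -2.3  8.6] w 10.0 q [ 22.  15. 105.  -0.  60.  33.]
shift now-axes cm [ 0.45 -0.07 -0.02] turn deg 0.01 units 0.0
shift target-axes cm [ 0.446 -0.067 -0.016]
```

View pics/zside12.png

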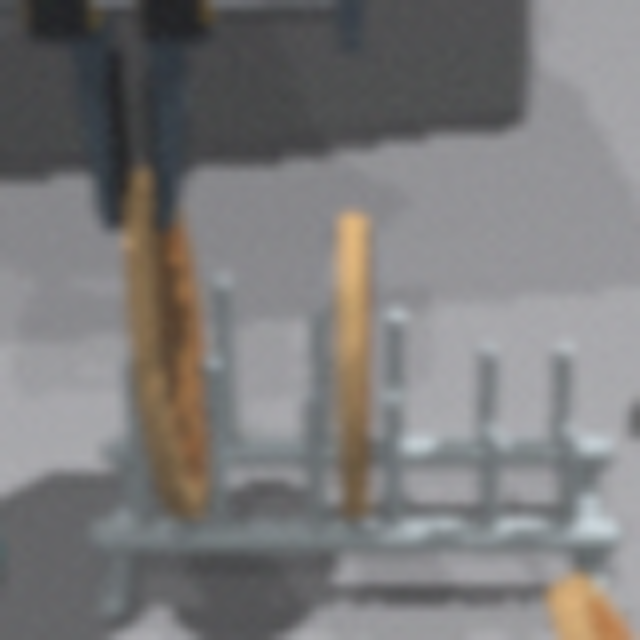

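View pics/ztop12.png

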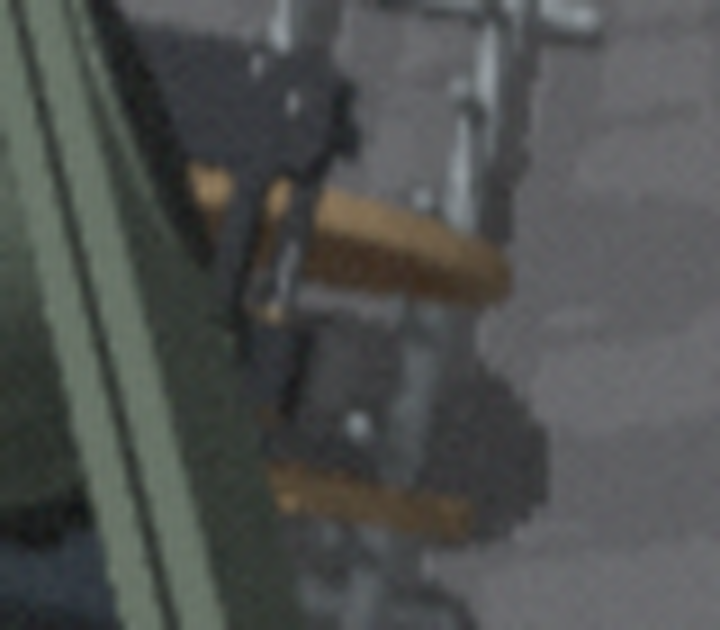

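Run:
```python
from h import *
def rk(P): return R.from_euler("z",10.7,degrees=True).apply(np.array(P)-[533.2,187.7,0])
print("large right edge", rk(onz("top",(140+470/9-.45,170+518/9-.45),92)))
print("mid right edge", rk(onz("top",(140+510/9-.45,170+280/9-.45),80)), rk(onz("top",(140+62/6-.4,150+240/6-.4),80)))
print("tcp",rk(env.state()["ee_pos"]))
```

```text
large right edge [-66.64890649 -63.94616971  92.        ]
mid right edge [  0.14194118 -57.88621954  80.        ] [ 3.81375273 59.79068145 80.        ]
tcp [-75.03304137  -0.59622715 149.40042405]
```

{"method": "jog_arm", "body": {
  "plan": [0, 0, 0, 0, 0, 0, 0, 0, 0, 0, 0, 0, 0, 0, 0, 0, 0, 0, 0, 0],
  "claw": 3.4,
  "newtons": 6
}}

```text
time_s: 12.7
ee_pos: [458.4, 201.1, 147.7]
ee_rot: [-70.0, 90.0, -170.7]
force: [0.4, -0.1, 0.7]
gripper_width: 33.7
```

Run:
```python
from ov import *
go(458.7,201.4,145,-10.7)
look(13,[("side",(185,110,265,190),8)])
```

```text
t 12.7 pos [458.4 201.1 147.7] y-yaw -10.69 downness [-0.001 -0.    -1.   ] F [ 0.4 -0.1  0.7] w 33.7 q [ 22.  15. 105.   0.  60.  33.]
shift now-axes cm [ 0.27  0.03 -0.03] turn deg 0.01 units 0.0
shift target-axes cm [ 0.271  0.027 -0.032]
```

View pics/zside13.png

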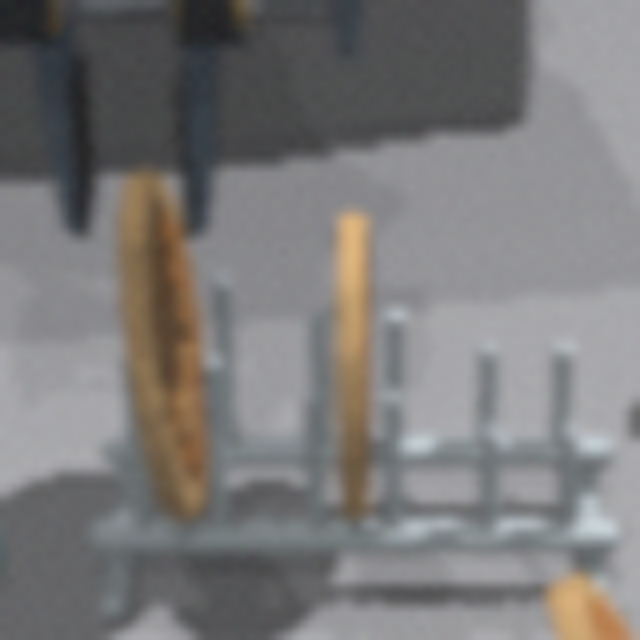

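{"method": "jog_arm", "body": {
  "plan": [-1, 0, 0, 0, -1.5, 0, 0, 0, -2, 0, 0, 0, -2, 0, 0, 0, -2, 0, 0, 0, -1, 0, 0, 0, 0, 0, 0, 0]
}}

```text
time_s: 13.33
ee_pos: [459.9, 201.7, 245.9]
ee_rot: [124.1, 89.7, 23.4]
force: [0.9, -0.3, 0.9]
gripper_width: 34.1
```

Run:
```python
from ov import *
go(572.8,-21.4,225,-4.3)
```

```text
t 13.33 pos [459.9 201.7 245.9] y-yaw -10.69 downness [ 0.005  0.002 -1.   ] F [ 0.9 -0.3  0.9] w 34.1 q [22. 10. 96.  0. 73. 33.]
shift now-axes cm [ 2.1  15.23 19.83] turn deg -6.39 units -1.07
shift target-axes cm [ 2.088 12.935 21.398]
```

{"method": "jog_arm", "body": {
  "plan": [0, 0, 0, -1.07, 0, 1.6, 2.7, 0, 0, 1.6, 2.7, 0, 0, 1.6, 2.7, 0, 0, 1.6, 2.7, 0, 0, 1.6, 2.7, 0, 0, 1.6, 2.7, 0, 0, 1.6, 2.7, 0, 0, 1.6, 2.6, 0, 0, 0, 0, 0, 0, 0, 0, 0],
  "claw": 9.1
}}

```text
time_s: 14.25
ee_pos: [569.9, -24.0, 241.4]
ee_rot: [-97.2, 89.8, 168.4]
force: [0.1, -0.0, -0.6]
gripper_width: 90.9
```

Run:
```python
from ov import *
go(572.8,-21.4,109,-4.3)
look(14,[("side",(180,80,310,240),3.75),("top",(130,130,290,250),4.5)])
```

```text
t 14.25 pos [569.9 -24.  241.4] y-yaw -4.43 downness [-0.003  0.001 -1.   ] F [ 0.1 -0.  -0.6] w 90.9 q [-4. 17. 88.  0. 75.  1.]
shift now-axes cm [13.24  0.31 -0.27] turn deg -0.13 units -0.02
shift target-axes cm [13.241  0.27  -0.277]
```

View pics/zside14.png

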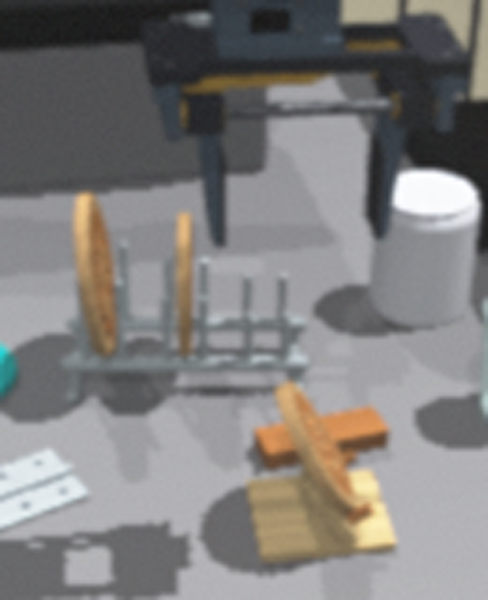

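View pics/ztop14.png

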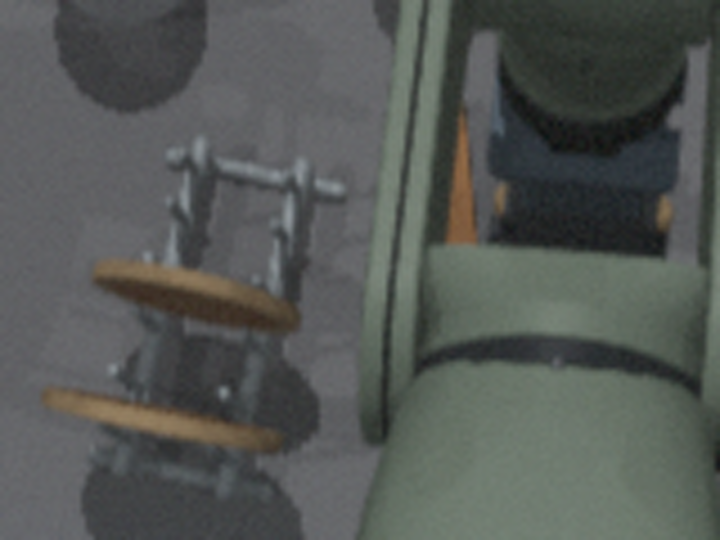

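The large trivet stands in the tall gap (side zoom 95,275) with trivet_mid unmoved beside it. Next I descend on the small one.

{"method": "jog_arm", "body": {
  "plan": [0.5, 0.3, -0.28, 0, 2, 0, 0, 0, 2, 0, 0, 0, 2, 0, 0, 0, 2, 0, 0, 0, 2, 0, 0, 0, 1.5, 0, 0, 0, 1, 0, 0, 0, 0, 0, 0, 0, 0, 0, 0, 0]
}}

```text
time_s: 15.18
ee_pos: [573.3, -19.5, 113.0]
ee_rot: [-112.6, 90.0, 153.1]
force: [0.1, 0.6, -0.4]
gripper_width: 91.0
```

Run:
```python
from ov import *
go(572.8,-21.4,109,-4.3)
look(15,[("side",(200,120,320,240),5)])
```

```text
t 15.18 pos [573.3 -19.5 113. ] y-yaw -4.21 downness [-0.  0. -1.] F [ 0.1  0.6 -0.4] w 91.0 q [-3. 23. 99.  0. 59.  1.]
shift now-axes cm [ 0.4  -0.03  0.19] turn deg 0.09 units 0.01
shift target-axes cm [ 0.399 -0.032  0.193]
```

View pics/zside15.png

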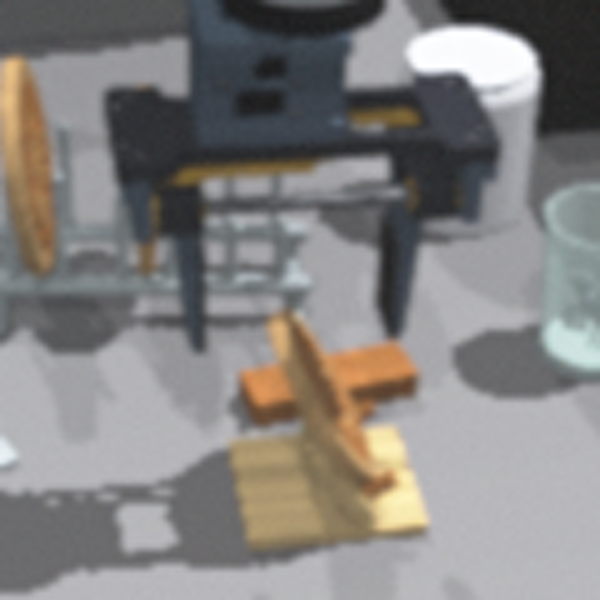

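{"method": "jog_arm", "body": {
  "plan": [0.4, 0, 0.2, 0, 0, 0, 0, 0, 0, 0, 0, 0, 0, 0, 0, 0, 0, 0, 0, 0, 0, 0, 0, 0, 0, 0, 0, 0, 0, 0, 0, 0, 0, 0, 0, 0, 0, 0, 0, 0, 0, 0, 0, 0],
  "claw": 0.8,
  "newtons": 6
}}

```text
time_s: 16.15
ee_pos: [573.1, -22.3, 109.0]
ee_rot: [-102.8, 90.0, 163.0]
force: [-1.2, 0.5, 0.5]
gripper_width: 20.5
```

{"method": "jog_arm", "body": {
  "plan": [0, 0, 0, 0, 0, 0, 0, 0, 0, 0, 0, 0, -0.2, 0, 0, 0, -0.2, 0, 0, 0, -0.2, 0, 0, 0, -0.3, 0, 0, 0, -0.3, 0, 0, 0, -0.3, 0, 0, 0, 0, 0, 0, 0]
}}

```text
time_s: 16.98
ee_pos: [573.7, -22.3, 124.9]
ee_rot: [94.4, 89.9, 0.1]
force: [-0.3, -0.6, -1.0]
gripper_width: 11.3
```

Run:
```python
from ov import *
go(572.8,-21.4,109,-4.3)
look(16,[("side",(200,120,320,240),5)])
```

```text
t 16.98 pos [573.7 -22.3 124.9] y-yaw -4.27 downness [ 0.002  0.    -1.   ] F [-0.3 -0.6 -1. ] w 11.3 q [-3. 22. 98.  0. 60.  1.]
shift now-axes cm [ 1.59 -0.1  -0.08] turn deg 0.03 units 0.0
shift target-axes cm [ 1.589 -0.096 -0.08 ]
```

View pics/zside16.png

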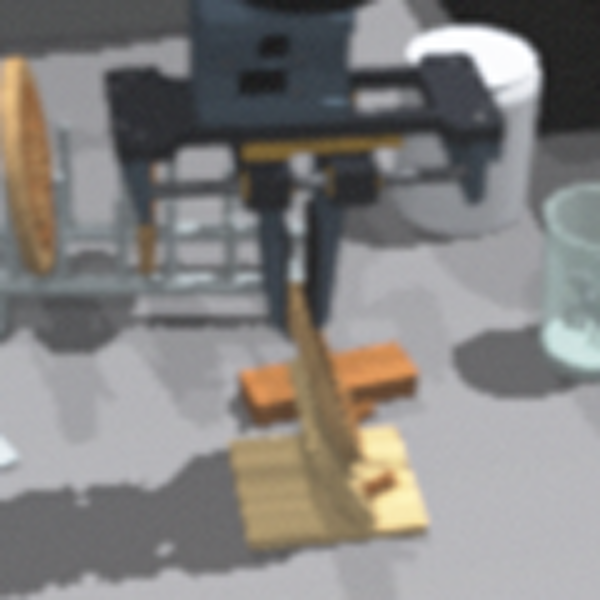

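Lifting clear, then tightening the grip.

{"method": "jog_arm", "body": {
  "plan": [-0.5, 0, 0, 0, -0.5, 0, 0, 0, -0.5, 0, 0, 0, -1, 0, 0, 0, -1, 0, 0, 0, -1, 0, 0, 0, -1, 0, 0, 0, -1, 0, 0, 0, -1, 0, 0, 0, 0, 0, 0, 0, 0, 0, 0, 0],
  "claw": 0,
  "newtons": 30
}}

```text
time_s: 17.95
ee_pos: [573.5, -22.3, 199.8]
ee_rot: [94.2, 89.9, -0.0]
force: [0.7, 0.4, -1.1]
gripper_width: 10.2
```

Run:
```python
from ov import *
go(597.1,175.5,225,-10.7)
look(17,[("side",(200,80,320,200),5)])
s=env.state()
print(ov(17,s["ee_pos"],36,50,-4.3,0,{"side":(230,110,300,180,8)},"pics/ov17"))
```

```text
t 17.95 pos [573.5 -22.3 199.8] y-yaw -4.27 downness [ 0.001 -0.    -1.   ] F [ 0.7  0.4 -1.1] w 10.2 q [-3. 19. 91.  0. 70.  1.]
shift now-axes cm [ -2.52   0.88 -19.9 ] turn deg 6.43 units 1.07
shift target-axes cm [ -2.519  -1.354 -19.873]
[573.05046498 -22.25803029 157.0283996 ]
```

View pics/ov17side.png

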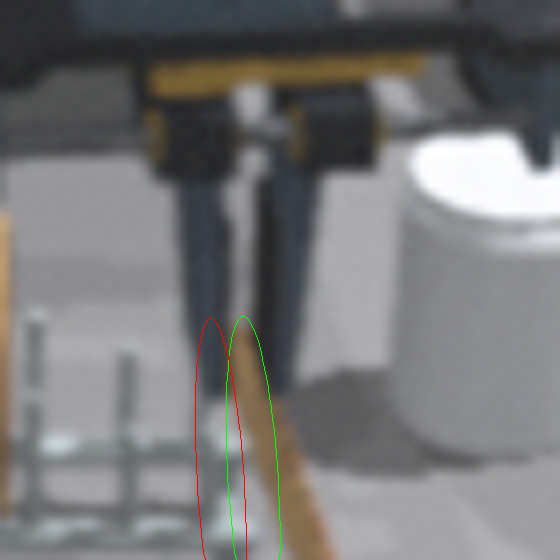

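Run:
```python
from ov import *
s=env.state()
ims=[]
for tilt,sh,g in((0,3,36),(6,3,36),(10,2,36)):
    ov(17,s["ee_pos"],g,50,-4.3,tilt,{"side":(240,135,290,215,5.3)},"pics/t17",sh); ims.append(cv2.imread("pics/t17side.png"))
cv2.imwrite("pics/ov17m.png",np.hstack(ims))
```

View pics/ov17m.png

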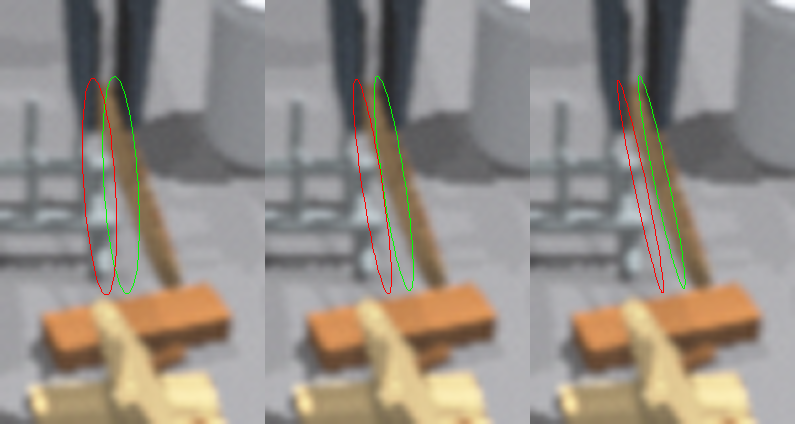

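Run:
```python
from ov import *
s=env.state()
ims=[]
for tilt,sh,g in((14,4,36),(17,4,36),(20,4,36)):
    ov(17,s["ee_pos"],g,50,-4.3,tilt,{"side":(240,135,290,215,5.3)},"pics/t17",sh); ims.append(cv2.imread("pics/t17side.png"))
cv2.imwrite("pics/ov17n.png",np.hstack(ims))
```

```text
(no output)
```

View pics/ov17n.png

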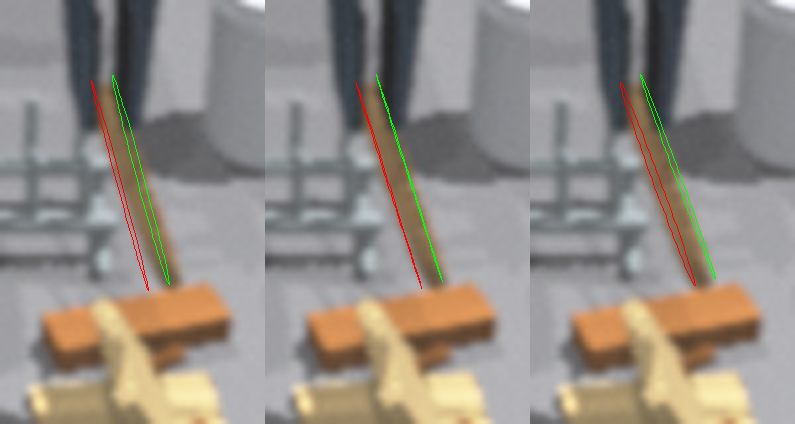

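Run:
```python
from ov import *
go(570.6,180.5,205,-10.7)
```

```text
t 18.0 pos [573.1 -22.3 199. ] y-yaw -4.28 downness [-0.  0. -1.] F [ 1.2  0.5 -1.5] w 10.2 q [-3. 19. 92.  0. 70.  1.]
shift now-axes cm [ -0.6   -1.76 -20.2 ] turn deg 6.42 units 1.07
shift target-axes cm [ -0.597  -4.005 -19.878]
```

{"method": "jog_arm", "body": {
  "plan": [-0.6, 0, 0, 1.07, 0, -0.5, -2.2, 0, 0, -0.5, -2.5, 0, 0, -0.5, -2.5, 0, 0, -0.5, -2.5, 0, 0, -0.5, -2.5, 0, 0, -0.5, -2.5, 0, 0, -0.5, -2.5, 0, 0, -0.5, -2.5, 0, 0, 0, 0, 0, 0, 0, 0, 0]
}}

```text
time_s: 18.92
ee_pos: [569.9, 179.6, 204.0]
ee_rot: [-53.8, 89.9, -154.4]
force: [0.4, -0.9, -0.6]
gripper_width: 10.3
```

Run:
```python
from ov import *
go(570.6,180.5,205,-10.7)
look(18,[("side",(180,60,300,170),6),("top",(130,130,230,230),6)])
s=env.state()
print(ov(18,s["ee_pos"],36,50,-10.7,17,{"side":(205,70,265,170,6),"top":(130,150,210,230,6)},"pics/ov18",5))
a=cv2.imread("pics/ov18side.png");b=cv2.imread("pics/ov18top.png")
c=np.zeros((600,840,3),np.uint8);c[:,:360]=a;c[:480,360:]=b;cv2.imwrite("pics/ov18.png",c[:,:800])
```

```text
t 18.92 pos [569.9 179.6 204. ] y-yaw -10.56 downness [-0.002 -0.001 -1.   ] F [ 0.4 -0.9 -0.6] w 10.3 q [16. 21. 88. -0. 72. 27.]
shift now-axes cm [-0.1   0.06 -0.11] turn deg 0.14 units 0.02
shift target-axes cm [-0.102  0.056 -0.107]
[585.36406565 175.15002764 163.97360614]
```

View pics/ov18.png

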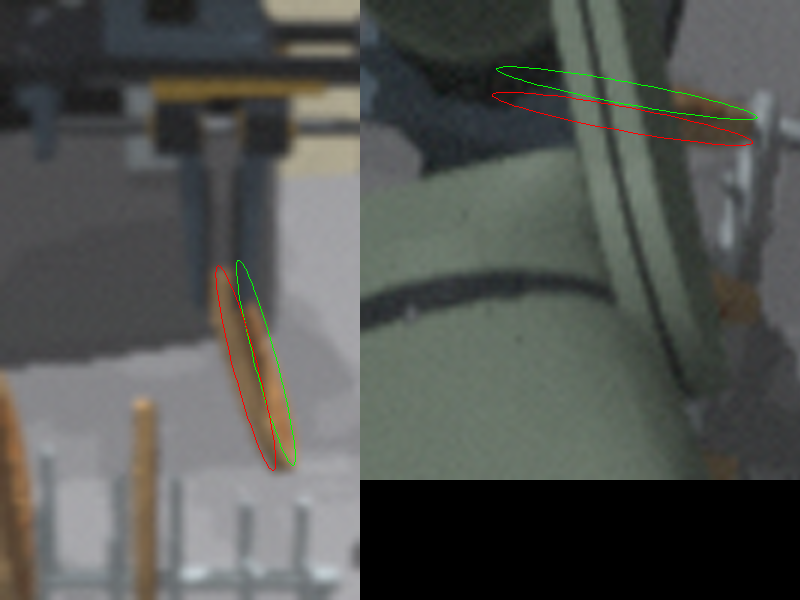

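{"method": "jog_arm", "body": {
  "plan": [0.6, 0.1, 0, 0, 0.8, 0, 0, 0, 0.8, 0, 0, 0, 0.8, 0, 0, 0, 0.7, 0, 0, 0, 0, 0, 0, 0, 0, 0, 0, 0]
}}

```text
time_s: 19.6
ee_pos: [571.1, 178.4, 167.3]
ee_rot: [-64.7, 89.9, -165.4]
force: [0.5, 0.7, -0.7]
gripper_width: 10.3
```

Run:
```python
from ov import *
go(570.6,180.5,135,-10.7)
look(19,[("side",(205,90,295,170),8)])
```

```text
t 19.6 pos [571.1 178.4 167.3] y-yaw -10.7 downness [-0.001 -0.    -1.   ] F [ 0.5  0.7 -0.7] w 10.3 q [16. 22. 91.  0. 67. 27.]
shift now-axes cm [ 3.23 -0.09 -0.2 ] turn deg -0.0 units -0.0
shift target-axes cm [ 3.233 -0.093 -0.201]
```

View pics/zside19.png

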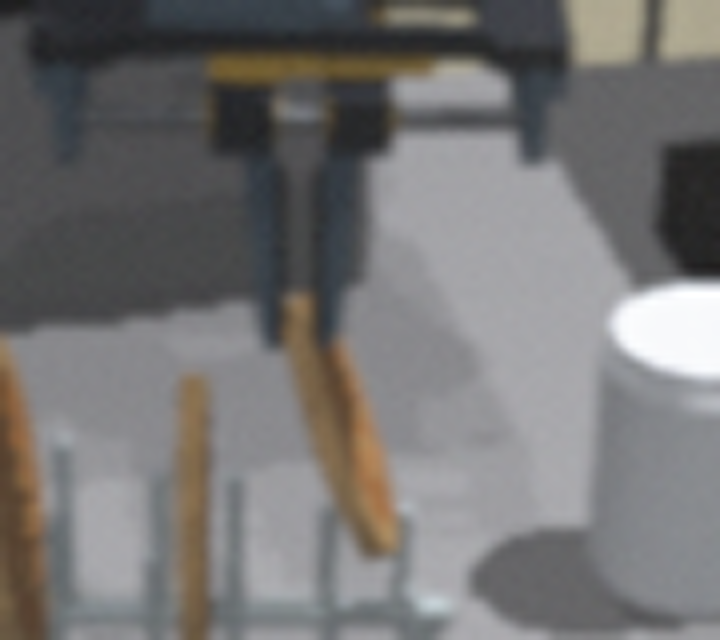

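Run:
```python
from h import *
L=[(50.5,-30,69),(79.5,-30,69),(65,-30,69),(65,-30,87),(65,-30,40),(50.5,30,69),(79.5,30,69)]
P=R.from_euler("z",-10.7,degrees=True).apply(L)+[533.2,187.7,0]
print(((proj("side",P)+.5-[205,90])*8).round(0).tolist())
```

```text
[[333.0, 595.0], [411.0, 594.0], [372.0, 594.0], [373.0, 553.0], [371.0, 660.0], [330.0, 512.0], [405.0, 512.0]]
```

{"method": "jog_arm", "body": {
  "plan": [0.5, 0, 0, 0, 0.6, 0, 0, 0, 0.6, 0, 0, 0, 0.6, 0, 0, 0, 0.5, 0, 0, 0, 0, 0, 0, 0, 0, 0, 0, 0],
  "newtons": 10
}}

```text
time_s: 20.23
ee_pos: [574.7, 179.6, 143.3]
ee_rot: [116.8, 89.4, 16.2]
force: [1.3, 1.8, 10.0]
gripper_width: 12.5
```

Run:
```python
from ov import *
go(570.6,180.5,135,-10.7)
look(20,[("side",(205,100,295,180),8)])
```

```text
t 20.23 pos [574.7 179.6 143.3] y-yaw -10.67 downness [ 0.009  0.003 -1.   ] F [ 1.3  1.8 10. ] w 12.5 q [16. 23. 93. -0. 63. 27.]
shift now-axes cm [ 0.82 -0.42 -0.01] turn deg 0.03 units 0.01
shift target-axes cm [ 0.828 -0.416 -0.013]
```

View pics/zside20.png

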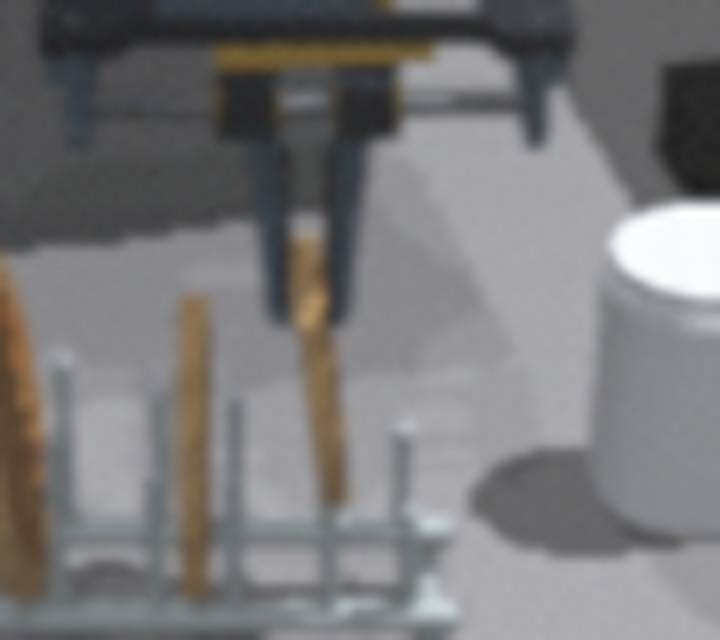

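{"method": "jog_arm", "body": {
  "plan": [-0.6, 0, 0, 0, -0.8, 0, 0, 0, -0.8, 0, 0, 0, -0.8, 0, 0, 0, -0.6, 0, 0, 0, 0, 0, 0, 0, 0, 0, 0, 0]
}}

```text
time_s: 20.87
ee_pos: [571.5, 178.6, 176.4]
ee_rot: [122.5, 90.0, 21.8]
force: [-1.0, -0.6, -0.7]
gripper_width: 9.9
```

Run:
```python
from ov import *
go(570.6,180.5,135,-10.7)
look(21,[("side",(205,80,295,180),6),("top",(130,130,230,230),6)])
s=env.state()
ims=[]
for tilt,sh,g in((0,2,36),(5,3,36),(8,3,36)):
    ov(21,s["ee_pos"],g,50,-10.7,tilt,{"side":(215,80,265,180,5.3)},"pics/t",sh); ims.append(cv2.imread("pics/tside.png"))
cv2.imwrite("pics/ov21.png",np.hstack(ims))
```

```text
t 20.87 pos [571.5 178.6 176.4] y-yaw -10.69 downness [ 0.001  0.    -1.   ] F [-1.  -0.6 -0.7] w 9.9 q [16. 22. 90.  0. 68. 27.]
shift now-axes cm [ 4.14 -0.13 -0.17] turn deg 0.01 units 0.0
shift target-axes cm [ 4.14  -0.127 -0.169]
```

View pics/ov21.png

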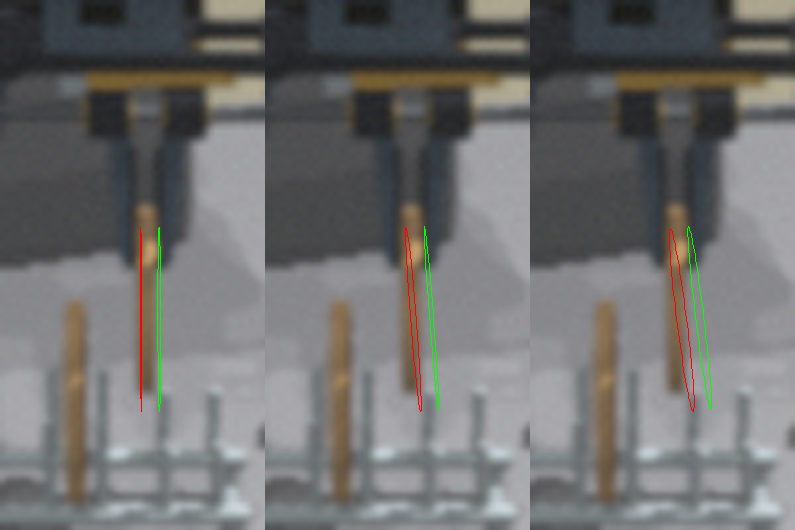

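View pics/ztop21.png

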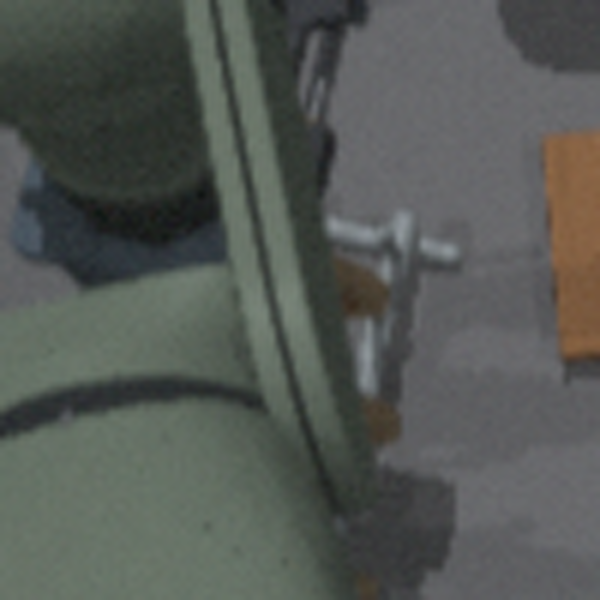

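Run:
```python
from ov import *
go(596.8,175.7,102.5,-10.7)
```

```text
t 20.97 pos [571.1 178.5 175.6] y-yaw -10.69 downness [-0.001 -0.    -1.   ] F [ 0.4 -0.4 -1.1] w 9.5 q [16. 22. 90.  0. 68. 27.]
shift now-axes cm [ 7.31  2.58 -0.21] turn deg 0.01 units 0.0
shift target-axes cm [ 7.311  2.576 -0.206]
```

{"method": "jog_arm", "body": {
  "plan": [0, 0.6, 0, 0, 0, 0.7, 0, 0, 0, 0.7, 0, 0, 0, 0.6, 0, 0, 0, 0, 0, 0, 0, 0, 0, 0],
  "newtons": 25
}}

```text
time_s: 21.47
ee_pos: [597.4, 173.6, 175.7]
ee_rot: [-79.5, 90.0, 179.8]
force: [0.2, -0.4, -0.8]
gripper_width: 9.8
```

Run:
```python
from ov import *
go(596.8,175.7,102.5,-10.7)
look(22,[("side",(205,80,295,180),6)])
s=env.state()
ims=[]
for tilt,sh,g in((0,0,26),(0,0.5,24)):
    print(ov(22,s["ee_pos"],g,50,-10.7,tilt,{"side":(225,80,275,180,6)},"pics/t",sh)); ims.append(cv2.imread("pics/tside.png"))
cv2.imwrite("pics/ov22.png",np.hstack(ims))
L=[(65,-30,z) for z in (69,80,90,100)]
P=R.from_euler("z",-10.7,degrees=True).apply(L)+[533.2,187.7,0]
print(((proj("side",P)+.5-[225,80])*6).round(0).tolist())
```

```text
t 21.47 pos [597.4 173.6 175.7] y-yaw -10.72 downness [-0.001  0.    -1.   ] F [ 0.2 -0.4 -0.8] w 9.8 q [15. 24. 87.  0. 69. 26.]
shift now-axes cm [ 7.32 -0.09 -0.2 ] turn deg -0.02 units -0.0
shift target-axes cm [ 7.317 -0.096 -0.2  ]
[596.99188663 173.64255467 143.74242734]
[597.48319303 173.54972136 145.74242734]
[[159.0, 506.0], [159.0, 487.0], [160.0, 469.0], [160.0, 451.0]]
```

View pics/ov22.png

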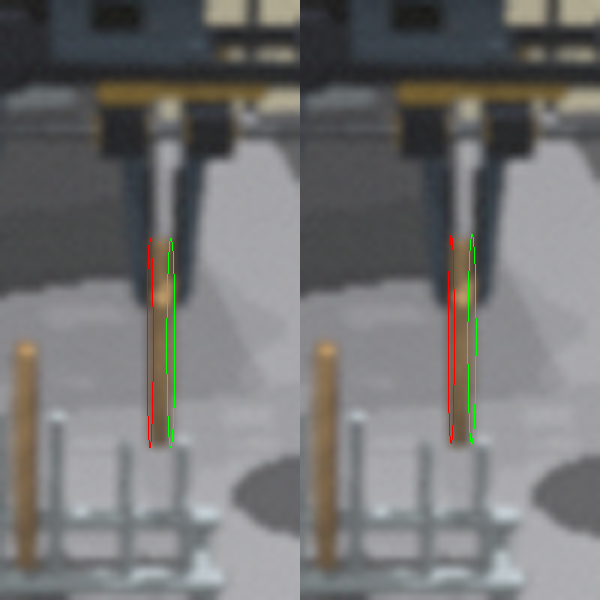

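{"method": "jog_arm", "body": {
  "plan": [0.5, 0, -0.2, 0, 0.8, 0, 0, 0, 0.8, 0, 0, 0, 0.8, 0, 0, 0, 0.8, 0, 0, 0, 0.8, 0, 0, 0, 0.6, 0, 0, 0, 0.6, 0, 0, 0, 0.5, 0, 0, 0, 0.2, 0, 0, 0, 0, 0, 0, 0, 0, 0, 0, 0]
}}

```text
time_s: 22.52
ee_pos: [597.6, 175.8, 112.2]
ee_rot: [124.7, 90.0, 24.0]
force: [0.3, 0.4, 0.1]
gripper_width: 9.9
```

Run:
```python
from ov import *
go(596.8,175.7,102.5,-10.7)
look(23,[("side",(205,90,295,180),6.6)])
```

```text
t 22.52 pos [597.6 175.8 112.2] y-yaw -10.69 downness [ 0.  0. -1.] F [0.3 0.4 0.1] w 9.9 q [15. 27. 92.  0. 61. 26.]
shift now-axes cm [ 0.97 -0.07  0.02] turn deg 0.01 units 0.0
shift target-axes cm [ 0.971 -0.073  0.02 ]
```

View pics/zside23.png

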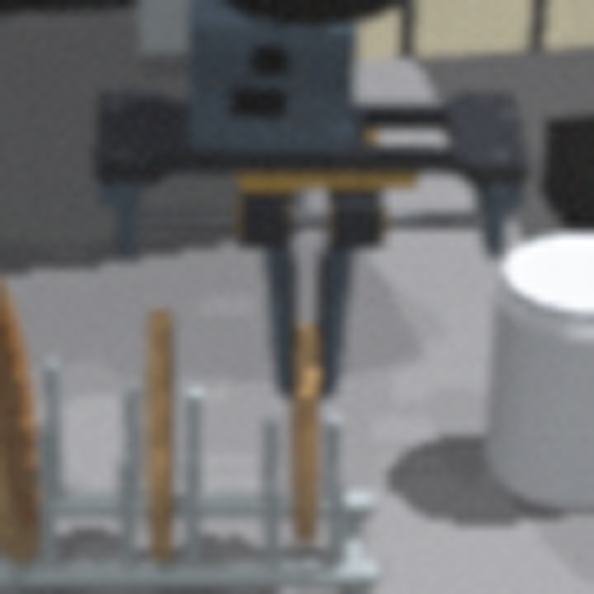

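Run:
```python
from h import *
for v in(-38,-16,0,16):
  for z in (146,156,166):
    L=np.array([(-0,v,z),(-12,v,z),(65+75,v,z)])
    P=R.from_euler("z",-10.7,degrees=True).apply(L)+[533.2,187.7,0]
    print(v,z,((proj("side",P)+.5-[205,90])*6.6).round(0).tolist())
L=np.array([(65,-16,87.),(0,0,137)]);P=R.from_euler("z",-10.7,degrees=True).apply(L)+[533.2,187.7,0]
print(((proj("side",P)+.5-[205,90])*6.6).round(0).tolist())
```

```text
-38 146 [[158.0, 347.0], [130.0, 347.0], [485.0, 347.0]]
-38 156 [[157.0, 326.0], [129.0, 326.0], [487.0, 326.0]]
-38 166 [[157.0, 304.0], [128.0, 304.0], [488.0, 305.0]]
-16 146 [[159.0, 322.0], [131.0, 322.0], [481.0, 323.0]]
-16 156 [[158.0, 301.0], [130.0, 301.0], [482.0, 302.0]]
-16 166 [[158.0, 280.0], [130.0, 280.0], [484.0, 281.0]]
0 146 [[160.0, 305.0], [132.0, 305.0], [478.0, 306.0]]
0 156 [[159.0, 284.0], [132.0, 284.0], [479.0, 285.0]]
0 166 [[159.0, 264.0], [131.0, 263.0], [480.0, 265.0]]
16 146 [[160.0, 288.0], [133.0, 288.0], [475.0, 289.0]]
16 156 [[160.0, 268.0], [133.0, 268.0], [476.0, 269.0]]
16 166 [[159.0, 247.0], [132.0, 247.0], [477.0, 248.0]]
[[307.0, 440.0], [160.0, 323.0]]
```

{"method": "jog_arm", "body": {
  "plan": [0.3, 0, 0, 0, 0.2, 0, 0, 0, 0.1, 0, 0, 0, 0, 0, 0, 0]
}}

```text
time_s: 22.9
ee_pos: [597.1, 175.6, 105.7]
ee_rot: [-69.3, 90.0, -170.0]
force: [-0.2, -0.0, -0.3]
gripper_width: 10.0
```

{"method": "jog_arm", "body": {
  "plan": [0.1, 0, 0, 0, 0.1, 0, 0, 0, 0, 0, 0, 0]
}}

```text
time_s: 23.15
ee_pos: [597.3, 175.7, 103.9]
ee_rot: [-81.0, 90.0, 178.3]
force: [-0.5, 0.3, -0.3]
gripper_width: 9.8
```

{"method": "jog_arm", "body": {
  "plan": [0.1, 0, 0, 0, 0.1, 0, 0, 0, 0, 0, 0, 0]
}}

```text
time_s: 23.4
ee_pos: [597.6, 175.7, 102.9]
ee_rot: [120.4, 90.0, 19.7]
force: [-0.6, -0.1, 3.6]
gripper_width: 9.8
```

Run:
```python
from ov import *
go(596.8,175.7,102.5,-10.7)
look(24,[("side",(205,90,295,180),6.6)])
```

```text
t 23.4 pos [597.6 175.7 102.9] y-yaw -10.69 downness [ 0.001  0.    -1.   ] F [-0.6 -0.1  3.6] w 9.8 q [15. 28. 92.  0. 60. 26.]
shift now-axes cm [ 0.04 -0.07  0.02] turn deg 0.01 units 0.0
shift target-axes cm [ 0.043 -0.074  0.016]
```

View pics/zside24.png

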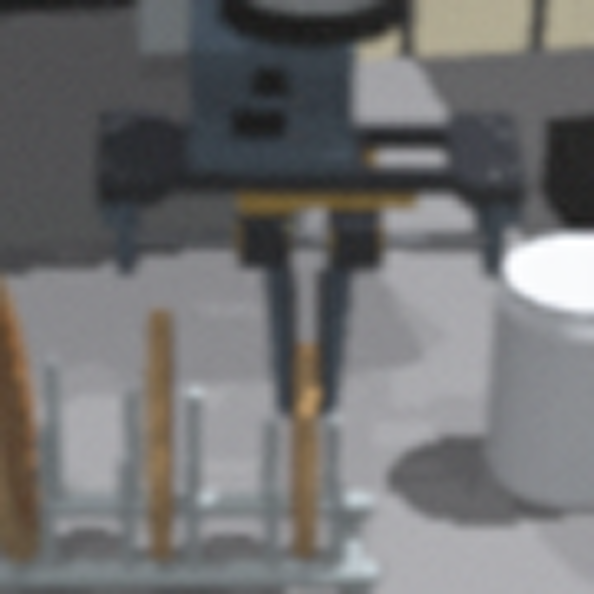

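{"method": "jog_arm", "body": {
  "plan": [0, 0, 0, 0, 0, 0, 0, 0, 0, 0, 0, 0, 0, 0, 0, 0],
  "claw": 3,
  "newtons": 6
}}

```text
time_s: 23.78
ee_pos: [597.3, 175.7, 101.7]
ee_rot: [-76.6, 90.0, -177.3]
force: [-0.3, 0.3, 0.2]
gripper_width: 29.9
```

{"method": "jog_arm", "body": {
  "plan": [-0.5, 0, 0, 0, -1, 0, 0, 0, -2, 0, 0, 0, -2, 0, 0, 0, -2, 0, 0, 0, -2, 0, 0, 0, -2, 0, 0, 0, -1, 0, 0, 0, 0, 0, 0, 0]
}}

```text
time_s: 24.53
ee_pos: [598.8, 176.1, 230.6]
ee_rot: [116.9, 89.6, 16.2]
force: [0.1, 0.2, -0.2]
gripper_width: 30.0
```

Run:
```python
from ov import *
go(500,-100,250,-10.7)
look(25,[("side",(180,80,310,190),5.5)])
```

```text
t 24.53 pos [598.8 176.1 230.6] y-yaw -10.69 downness [ 0.006  0.002 -1.   ] F [ 0.1  0.2 -0.2] w 30.0 q [15. 22. 82.  0. 76. 26.]
shift now-axes cm [-2.05 -4.57 28.96] turn deg 0.01 units 0.0
shift target-axes cm [-1.939 -4.581 28.966]
```

View pics/zside25.png

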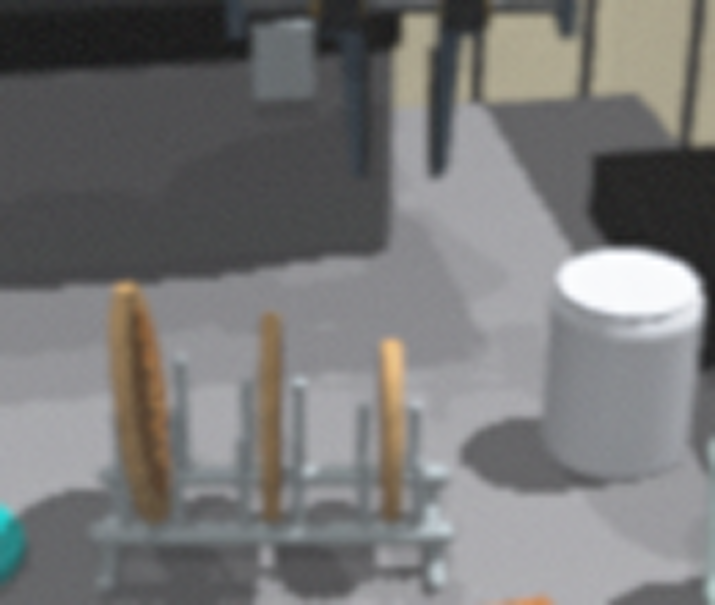

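All three discs stand with their bottoms on the rails. I'll move the arm clear for a final check from both cameras.

{"method": "jog_arm", "body": {
  "plan": [-1, 0, 0, 0, -1, 0, 2, 0, 0, -0.5, 3.5, 0, 0, -0.5, 3.5, 0, 0, -0.5, 3.5, 0, 0, -0.5, 3.5, 0, 0, -0.5, 3.5, 0, 0, -0.5, 3.5, 0, 0, -0.5, 3, 0, 0, 0, 0, 0, 0, 0, 0, 0]
}}

```text
time_s: 25.5
ee_pos: [513.9, -74.3, 246.5]
ee_rot: [-104.2, 89.9, 155.0]
force: [-0.0, 0.4, 0.5]
gripper_width: 29.9
```

Run:
```python
from ov import *
go(500,-100,250,-10.7)
look(26,[("side",(0,0,512,384),1.5),("top",(130,130,240,230),6)])
cv2.imwrite("pics/topfull26.png",cv2.resize(cv2.imread("pics/top26.png"),None,fx=1.5,fy=1.5))
```

```text
t 25.5 pos [513.9 -74.3 246.5] y-yaw -10.87 downness [-0.002  0.001 -1.   ] F [-0.   0.4  0.5] w 29.9 q [-10.  12.  94.   0.  74.   1.]
shift now-axes cm [-0.35 -0.88  2.78] turn deg -0.17 units -0.03
shift target-axes cm [-0.353 -0.89   2.781]
```

View pics/zside26.png

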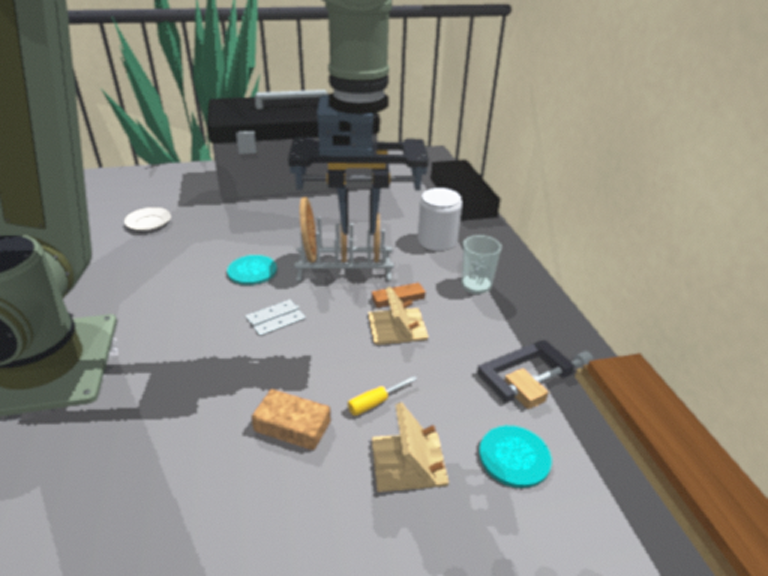

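View pics/ztop26.png

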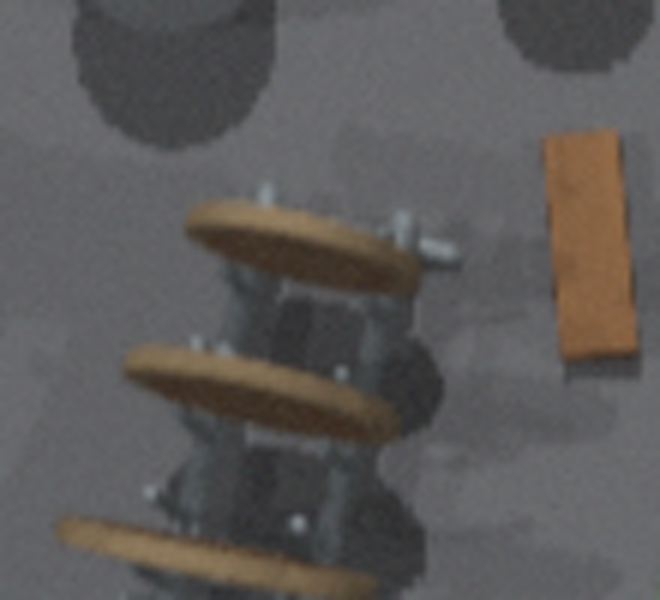

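View pics/topfull26.png

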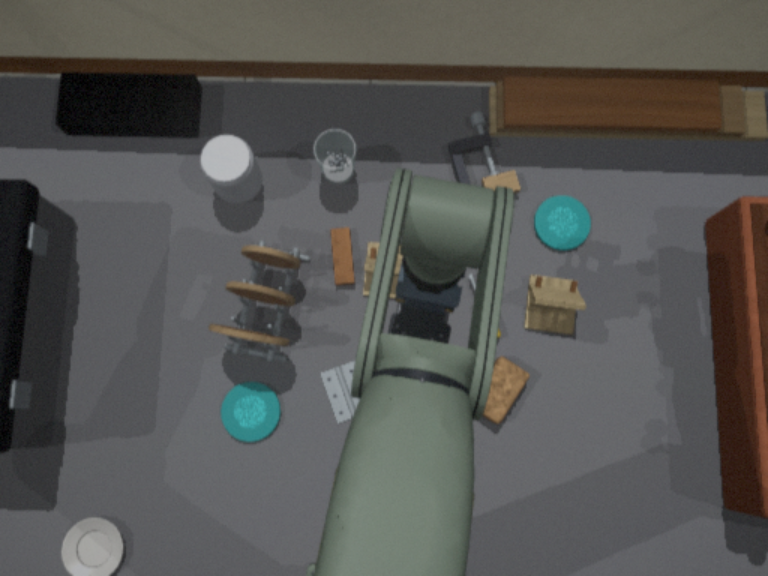

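Run:
```python
from workcell import env
print(env.job_done())
```

```text
the job is handed in; nothing more can be done
None
```

I stood both trivets on edge in the rack: the large one in the tall-tine gap first, then the small one in the short-tine gap. I handed the job in at about 25.5 s with the arm clear and the gripper empty.

**Last checks, from both cameras:**
- All three discs stand in their gaps with their lower edges level at the rails. Each new trivet showed clear contact before I released it, about 8 N for the large one and 4 N for the small one. I pressed the large one a little further, to 15 N, then backed off.
- trivet_mid is within about a pixel of where it started. By eye, the bystanders and turquoise look-alikes look unmoved; the screwdriver was partly hidden by the arm only in the final top view.
- The highest reading in the printed states was about 15 N.

**What went wrong or disagreed:**
- **Tilted grips:** both trivets were gripped tilted, about 6° for the large one and 17° for the small one.
- **Small trivet's first try:** when I eased the grip during insertion, the small trivet swung upright and touched a tine top at 10 N. I lifted it, realigned and seated it cleanly.
- **Lean:** the large trivet leans a few degrees toward the robot-side tines, within its gap.
- **Easel offset:** the trivet centres measured about 4–5 mm to the easel's −x, not the stated +4 mm. I used the measured positions.

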